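Battery packs through the test dock

ROBOT

A 6-joint arm with a two-finger parallel gripper is mounted at the origin on the work surface. World frame = base frame: x ahead of the robot, y to its left, z up, the work surface at z = 0. Lengths are in m, angles in rad, forces in N, time in s.
With the tool pointing down it reaches from about 0.3 to 0.875 m from the base axis. Payload 6.4 kg.
Tool frame: the origin (TCP) lies on the centre line of the jaws, within the pads' length; the fingertips stand 8 mm ahead of it and the grasp point (between the pads) lies 11 mm behind it; z points along the fingers, y is the line along which they close (so a half turn about z gives the same grasp; the last joint's range is limited). The gripper opens to 85 mm and grips with 20 to 120 N. Pads are 22 mm wide; open, the fingers measure 114 mm over their backs; the gripper's body (76 mm by 85 mm) begins 54 mm behind the grasp point. The pads swing forward as they close: fully open they stand 13 mm farther back than shut.
Start: joints at [-1.336, 0.181, 1.607, -0, 1.354, -0.206], TCP at [0.245, -0.52, 0.204] pointing down, gripper open.
Joint ranges: [-2.99, 2.99], [-0.89, 2.07], [0.3, 2.58], [-1.14, 4.28], [0, 2.63], [-3.12, 3.12]. Speed limits (rad/s): [2.57, 2.57, 3.01, 3.14, 3.14, 3.14].

INTERFACE

Orientations are given as a unit quaternion [w, x, y, z].
In Python, from bench import ctrl gives the robot as it stands.
- The arm moves only by the shell command python3 -m handwheel 'ROWS' [OPENING]. ROWS is JSON, a list that holds one entry, the list of rows, each a list of 4 numbers: the shift along the tool's x, y, z each as a share of 20 cm, from -1 to 1, then the turn about the tool's z as a share of 1.5 rad, from -1 to 1. In form: [[[x, y, z, twist], ...]]. A call has 1 to 10 rows; each row is the pose to reach, as a shift and turn from the pose commanded when the call began, along the tool's axes at that moment; what a row does not reach only later rows make up. A row lasts 1/8 s, in which the tool goes at most 62.5 mm and 10.7 degrees, less where a joint would pass 70% of its speed; a pose out of reach is approached as far as the arm can. A call with a number of a shift or a turn outside -1 to 1 is refused whole. A call with a gripper value outside its range is refused whole. OPENING is the finger opening in mm, from 0 to 85.4, set as the call begins (- or left out, the last holds). The fingers move at their own pace and stop on an object; the grip force is fixed at half the most. Time passes only in rows, so rows that repeat a pose let the fingers close. It gives the time, the measured TCP pose, the force, the opening and the grip force at its end, in the units of the state.
- ctrl.get_obs(): the state, without advancing time (a new reading comes with each control period).
- ctrl.camera(name): name is "scene" or "top" or "wrist"; returns a dict with "color" (384x512x3 uint8, red, green, blue), "range_z" (384x512 float32, m along the optical axis (not along the pixel's ray), 0 where there is no reading), "K" (3x3 intrinsics, pixels), "pose" (4x4, takes a point from camera to world coordinates); the wrist camera has in their place "T_tool_cam" (4x4, takes a point from camera to tool coordinates, whose origin is the TCP and whose axes are the flange's). Camera axes: x right, y down, z forward; pixel columns grow to the right and rows downward; lengths in m; the calibration is good to about 2 mm. A picture is of the moment at which its call begins: read the wrist's pose just before it.
- ctrl.hand_in(): hands the job in; it is judged then, once.
The state is a dict: "time_s": time; "q": joint angles; "dq": joint speeds; "joint_efforts": joint torques, N m; "eef_pos": TCP position; "eef_rot": TCP orientation; "wrist_force": force on the tool from outside, world axes, zero at the start; "torque": the same for the moment, N m; "opening": opening from 0.0 (shut) to 1.0 (fully open); "grasp_force": force on a finger pad.
Only numpy, scipy, OpenCV 4.12 (cv2) and the standard library are available. Lean on these libraries where they do the work, as an engineer would, in place of code of your own. Each camera call takes 0.05 s, during which the arm holds its last target. There are 200 camera calls.

TASK

Lift the tool battery packs (two or three) out of the grey bin one at a time and lay each flat in a bay of its own in the test dock, contact side up, either way round. Then press the dock's start button down, take the tester from its stand and hold its tip for two seconds first on the dock's brass stud, then on the brass contact of each pack in turn, from the longest pack to the shortest, and hang the tester back upright in its stand. If a pack gets knocked out of place, put it right, and leave the things standing beyond the work alone.

Things in the scene. Friction and masses are not known exactly. Their poses are not given: they have to be found in the camera images.
- pack_long: longest battery pack: black block 140 mm long (its x) by 60 wide by 45 high; on top, centred along x, a grey grip rail 120 long by 34 wide by 26 high (top at 71). 0.25 to 0.85 kg. Origin: centre of its underside, z up through the rail. Lift it by pinching the rail across y, just over the shoulders (45 mm above the origin). None when this pack is absent.
- pack_long_contact (a point): centre of that pack's brass contact, a flat disc 20 mm across on top of the rail, at (18, 0, 71) mm in the pack's frame (off-centre towards the pack's +x)
- pack_mid: middle-sized battery pack: black block 110 mm long (its x) by 60 wide by 45 high; on top, centred along x, a grey grip rail 90 long by 34 wide by 26 high (top at 71). 0.25 to 0.85 kg. Origin: centre of its underside, z up through the rail. Lift it by pinching the rail across y, just over the shoulders (45 mm above the origin). None when this pack is absent.
- pack_mid_contact (a point): centre of that pack's brass contact, a flat disc 20 mm across on top of the rail, at (18, 0, 71) mm in the pack's frame (off-centre towards the pack's +x)
- pack_short: shortest battery pack: black block 80 mm long (its x) by 60 wide by 45 high; on top, centred along x, a grey grip rail 60 long by 34 wide by 26 high (top at 71). 0.25 to 0.85 kg. Origin: centre of its underside, z up through the rail. Lift it by pinching the rail across y, just over the shoulders (45 mm above the origin). None when this pack is absent.
- pack_short_contact (a point): centre of that pack's brass contact, a flat disc 20 mm across on top of the rail, at (18, 0, 71) mm in the pack's frame (off-centre towards the pack's +x)
- bin: grey steel bin, fixed to the bench, open on top, 200 (x) by 300 (y) by 52 mm high, walls and floor 5 mm thick; the packs stand upright in it, side by side along its y, rails up, their long sides roughly along the bin's x. Origin: centre of its underside. It may be left or right of the robot.
- dock: test dock, fixed, on the other side from the bin: dark steel floor 6 mm thick, three bays in a row along its y, grey console block (182 by 50 by 45 mm high) at its +y end. Each bay is 170 (x) by 84 mm (y) inside; its low aluminium walls are 6 mm thick, 12 mm high over the floor. Origin: at bench level, in the middle bay, 25 mm from its centre towards the console.
- bay0 (a point): centre of the floor of the bay farthest from the console; axes as the dock's
- bay1 (a point): centre of the floor of the middle bay
- bay2 (a point): centre of the floor of the bay next to the console
- stud (a point): centre of the top of the brass reference stud, 24 mm across, standing 10 mm up from the console's top (55 mm above the bench)
- start_top (a point): centre of the top of the start button at rest: a round black push button 26 mm across in a steel collar 42 mm across, at the console's +x end (the stud is at its -x end), 67 mm above the bench; it moves down 6 mm and springs back, 5 N pushes it fully down
- start (a joint): travel of the start button in m, 0 at rest, 0.006 fully down
- stand: tester stand, fixed to the bench between bin and dock: a square wooden sleeve, 60 by 60 mm outside, on an 80 mm square steel foot; its top is 75 mm above the bench and its well, open upwards, is 36 by 36 mm and 69 mm deep. Origin: centre of its underside.
- tester: hand-held tester, 0.13 kg, upright in the stand at the start: black handle 28 mm square (sides along its x, y), above a round grey flange 54 mm across, 6 mm thick; below it a nose 18 mm across with a thin steel tip. Origin: centre of the flange's underside, z up; handle from 6 to 68 mm, tip at -55 mm. In the stand the flange lies on the sleeve's top, 75 mm above the bench (handle top at 143).
- tester_tip (a point): the lower end of the tester's steel tip (6 mm thick, round-ended), on the tester's axis 55 mm below its origin. The tip is sprung: it gives up to 10 mm, pushing back with 0.9 N at first and 3.9 N at full travel; touching with 3 to 7 mm of travel is right.
- spray_can: bystander: spray can, 56 mm across, 170 mm tall, beyond the work
- screw_jar: bystander: screw jar, 70 mm across, 90 mm tall, beyond the work
- hammer: bystander: hammer lying beyond the work
- tin: bystander: open steel tin, 80 mm across, 80 mm tall, beyond the work
Not all that is in view belongs to the job. What is shaped like the pack_long but blue is not meant. What is shaped like the pack_short but green is not meant.

How it is judged:
By the outcome, as a careful person would: the job done as asked, in the order asked, and still so for the second after the job is handed in, with the robot touching nothing.
Of pack_long, pack_mid, pack_short only 2 to 3 are there at a start; the rules pass over those that are not, and their reading is None.
At some moment in a run one of pack_long, pack_mid, pack_short may be knocked a few centimetres aside while the robot is not near it.
It also fails if it takes over 210 s, if anything falls off the work surface, if the arm or the gripper's body presses on something with over 40 N, if the wrist force passes 120 N, or if a joint passes its speed limit or range.

## Working session

There is one attempt and no reset: what is moved stays moved. The work goes in short steps, Python scripts to look and compute and a shell command to move; the robot and the scene stay as the last step left them, time stands still between calls to the robot, and variables do not carry over. Pictures are saved under pics/ and viewed, at most 18 in all, crops included, and the job is handed in when it is done.

```bash
ls; mkdir -p pics; python3 - <<'E'
from bench import ctrl
import cv2,numpy as np
o=ctrl.get_obs();print(o)
ims=[]
for n in("top","scene"):
    c=ctrl.camera(n);np.savez(f"pics/{n}0.npz",**{k:c[k] for k in("color","range_z","K","pose")})
    cv2.imwrite(f"pics/{n}0.png",c["color"][:,:,::-1]);print(n,c["K"],c["pose"])
E
```

```text
pics
{'time_s': 0.0, 'q': array([-1.33631752e+00,  1.81537811e-01,  1.60800541e+00, -3.54606004e-06,
        1.35377567e+00, -2.06318558e-01]), 'dq': array([-0.00143511,  0.00026907, -0.00039692,  0.00075024, -0.00193541,
       -0.00059921]), 'joint_efforts': array([ 1.40079883e-03, -4.44866860e+01, -3.51339483e+01, -3.84492305e-04,
        9.04290006e-03,  8.66213895e-06]), 'eef_pos': array([ 0.245195  , -0.51944826,  0.20308725]), 'eef_rot': array([-8.63012523e-04,  9.75809921e-01,  2.18618969e-01, -1.38834068e-05]), 'wrist_force': array([-0.06253264, -0.76125802, -0.93306388]), 'torque': array([0.03109591, 0.05488531, 0.0126381 ]), 'grasp_force': 0.0, 'opening': 1.0019650511953733}
top [[353.92175513   0.         252.40105647]
 [  0.         353.92175513 198.51037217]
 [  0.           0.           1.        ]] [[-0.01644585 -0.9963391   0.08389236  0.49200733]
 [-0.99984938  0.01592233 -0.00690564  0.06829774]
 [ 0.0055446  -0.0839933  -0.99645089  1.08485841]
 [ 0.          0.          0.          1.        ]]
scene [[392.60054863   0.         253.79214666]
 [  0.         392.60054863 189.62448087]
 [  0.           0.           1.        ]] [[ 0.65046484  0.58097884 -0.48924337  1.07193966]
 [ 0.75952745 -0.50066357  0.41527587 -0.36237571]
 [-0.00367984 -0.64171612 -0.76693343  0.90207463]
 [ 0.          0.          0.          1.        ]]
```

View pics/top0.png

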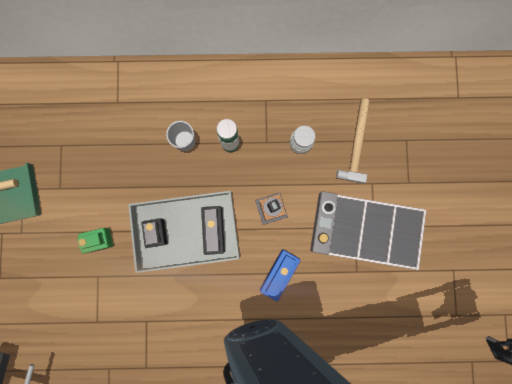

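View pics/scene0.png

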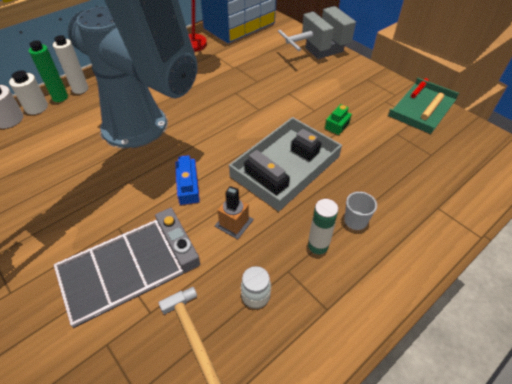

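Top view: two packs in the bin, at (213,230), probably long, and (152,233), probably short. The stand and tester are at (272,208). The dock is at right (370,230), with its stud at (323,238) and button at (328,207). Blue and green decoys are at (280,275) and (95,240).

```bash
cat > h.py <<'E'
import numpy as np,cv2
from scipy.spatial.transform import Rotation as R
def rays(K,uv):
    uv=np.atleast_2d(uv).astype(float); return np.c_[(uv-K[:2,2])/[K[0,0],K[1,1]],np.ones(len(uv))]
def onplane(K,T,uv,z):
    d=rays(K,uv)@T[:3,:3].T; o=T[:3,3]; return o+d*((z-o[2])/d[:,2])[:,None]
def cloud(c,T):
    h,w=c["range_z"].shape; v,u=np.mgrid[:h,:w]
    p=rays(c["K"],np.c_[u.ravel(),v.ravel()])*c["range_z"].reshape(-1,1)
    return (p@T[:3,:3].T+T[:3,3]).reshape(h,w,3)
def rect(xy):
    (cx,cy),(a,b),t=cv2.minAreaRect((np.asarray(xy)*1000).astype(np.float32))
    if a<b:a,b,t=b,a,t+90
    t=(t+90)%180-90
    return np.round([cx,cy,a,b,t],1)
E
python3 - <<'E'
from h import *
c=dict(np.load("pics/top0.npz"));T=c["pose"];K=c["K"];P=cloud(c,T);col=c["color"];hsv=cv2.cvtColor(col,cv2.COLOR_RGB2HSV)
def box(u0,u1,v0,v1):
    m=np.zeros(col.shape[:2],bool);m[v0:v1,u0:u1]=1;return m
def comp(m,nm,z,mn=6):
    n,l,s,cc=cv2.connectedComponentsWithStats(m.astype(np.uint8))
    for i in range(1,n):
        if s[i,4]>=mn:
            vv,uu=np.where(l==i);p=onplane(K,T,np.c_[uu,vv],z)
            print(nm,s[i,4],cc[i].round(1),"z",np.median(P[...,2][l==i]).round(4),"rect",rect(p[:,:2]),"mean",p.mean(0).round(4))
b=box(125,245,190,275)
print("floor z",np.median(P[95:180,95:105,2]), np.median(P[255:262,160:200,2]))
comp(b&(P[...,2]>.063),"rail",.076)
comp(b&(P[...,2]>.042)&(hsv[...,2]<70),"blk",.050)
br=(hsv[...,0]>12)&(hsv[...,0]<28)&(hsv[...,1]>120)&(hsv[...,2]>150)
comp(br&b,"brass",.076,4)
comp(br&box(310,335,190,260),"stud",.055,4)
d=box(305,435,185,275)
comp(d&(P[...,2]>.035),"console",.045)
comp(d&(hsv[...,2]<75)&(P[...,2]<.03),"bayfloor",.006,100)
comp(box(250,295,185,228)&(P[...,2]>.115),"testertop",.143)
comp(box(250,295,185,228)&(P[...,2]>.06)&(P[...,2]<.1),"flange",.081)
comp(b&(P[...,2]>.03),"binwall",.052,100)
comp(box(310,340,190,225)&(P[...,2]>.06),"button",.067,3)
comp((hsv[...,0]>100)&(hsv[...,0]<130)&(hsv[...,1]>150)&box(240,310,240,310),"blue",.045)
E
```

```text
floor z -0.0005527811074668154 0.0046207436313596695
rail 522 [211.3 229.9] z 0.0754 rect [489.9 179.5 119.7  34.8   2.9] mean [0.4897 0.1795 0.076 ]
rail 273 [150.6 232.9] z 0.075 rect [483.3 351.2  60.9  36.6   8.1] mean [0.4839 0.3514 0.076 ]
blk 65 [221.7 228.2] z 0.0477 rect [491.9 151.8 128.    4.2   3.1] mean [0.494  0.1519 0.05  ]
blk 9 [217. 214.] z 0.0487 rect [ 5.354e+02  1.653e+02  2.340e+01  0.000e+00 -5.000e-01] mean [0.5354 0.1653 0.05  ]
blk 132 [159.7 230.2] z 0.0498 rect [486.9 331.7  75.3  21.5  10.7] mean [0.4909 0.3322 0.05  ]
blk 14 [147.8 221.1] z 0.049 rect [517.8 367.8  26.6   3.4 -81.4] mean [0.5178 0.367  0.05  ]
blk 9 [218. 231.] z 0.0511 rect [485.9 162.8  23.2   0.   -0.5] mean [0.4859 0.1628 0.05  ]
blk 11 [219. 245.] z 0.0505 rect [445.4 160.2  28.8   0.   -0.5] mean [0.4454 0.1602 0.05  ]
blk 10 [149.1 245.5] z 0.0498 rect [447.3 362.9  17.3   2.9  89. ] mean [0.4473 0.3626 0.05  ]
stud 4 [319.5 236.5] z 0.0511 rect [ 465.2 -131.4    9.1    1.3  -28.4] mean [ 0.4652 -0.1314  0.055 ]
console 1072 [324.5 222.6] z 0.0455 rect [ 506.1 -149.5  181.1   50.9  -10.5] mean [ 0.5054 -0.1494  0.045 ]
testertop 118 [273.6 205.4] z 0.1425 rect [551.2   6.9  32.3  27.4 -64.4] mean [0.552  0.0054 0.143 ]
flange 319 [271.9 207.4] z 0.0771 rect [551.8   5.2  59.5  59.4 -72.9] mean [0.5504 0.0063 0.081 ]
binwall 899 [175.8 231.7] z 0.0505 rect [487.3 264.6 303.3 201.4 -83.6] mean [0.4865 0.285  0.052 ]
binwall 1012 [212.4 229.9] z 0.0712 rect [489.8 178.5 138.9  61.7   3.1] mean [0.4894 0.1788 0.052 ]
binwall 600 [153.5 232.6] z 0.0526 rect [484.5 349.4  79.1  64.1   8.5] mean [0.4842 0.3497 0.052 ]
button 64 [328.7 206.9] z 0.066 rect [ 549.6 -159.2   23.2   23.1   89.1] mean [ 0.5499 -0.1582  0.067 ]
blue 37 [276.  261.8] z 0.0425 rect [392.4  -3.8  82.7   3.9 -30.1] mean [ 0.394  -0.0045  0.045 ]
blue 51 [283.4 262.4] z 0.0618 rect [389.1 -21.8  72.5  29.4 -54.6] mean [ 0.3919 -0.026   0.045 ]
```

```bash
cat > plan.py <<'E'
# prints, for successive calls, the end row of each (tool axes) and rows needed
import sys,json
from h import *
from bench import ctrl
def plan(wps,start=None):
    o=ctrl.get_obs();p=o["eef_pos"];w,x,y,z=o["eef_rot"];yaw=np.degrees(2*np.arctan2(y,x)) 
    print("now",p.round(4),"yaw",(yaw+180)%360-180)
    for i,(X,Y,Z,W) in enumerate(wps):
        if W is None:W=yaw
        a=np.radians(yaw);d=np.array([X,Y,Z])-p;s=np.array([d[0]*np.cos(a)+d[1]*np.sin(a),d[0]*np.sin(a)-d[1]*np.cos(a),-d[2]])/.2
        dw=(W-yaw+180)%360-180
        print(i,np.r_[s,-np.radians(dw)/1.5].round(3).tolist(),"rows",round(max(np.linalg.norm(d)/.0625,abs(dw)/10.7),1))
        p=np.array([X,Y,Z]);yaw=yaw+dw
if __name__=="__main__": plan([[None if v is None else v for v in r] for r in json.loads(sys.argv[1])])
E
python3 plan.py '[[0.33,-0.35,0.3,3],[0.4,-0.17,0.3,3],[0.45,0.01,0.3,3],[0.49,0.1795,0.25,3],[0.49,0.1795,0.1,3],[0.49,0.1795,0.061,3]]'; python3 -m handwheel --help | head -20
```

```text
now [ 0.2452 -0.5195  0.2032] yaw 25.25476942175814
0 [0.745, -0.586, -0.484, 0.259] rows 3.4
1 [0.397, -0.88, -0.0, -0.0] rows 3.1
2 [0.297, -0.886, -0.0, -0.0] rows 3.0
3 [0.244, -0.836, 0.25, -0.0] rows 2.9
4 [0.0, 0.0, 0.75, -0.0] rows 2.4
5 [0.0, 0.0, 0.195, -0.0] rows 0.6invalid input: not JSON, or not a number
```

```bash
python3 -m handwheel '[[[0.745,-0.586,-0.484,0.259],[0.745,-0.586,-0.484,0.259],[0.745,-0.586,-0.484,0.259],[0.745,-0.586,-0.484,0.259],[0.745,-0.586,-0.484,0.259]]]' 70
python3 -m handwheel '[[[0.397,-0.88,0,0],[0.397,-0.88,0,0],[0.397,-0.88,0,0],[0.397,-0.88,0,0]]]'
python3 -m handwheel '[[[0.297,-0.886,0,0],[0.297,-0.886,0,0],[0.297,-0.886,0,0],[0.297,-0.886,0,0]]]'
python3 -m handwheel '[[[0.244,-0.836,0.25,0],[0.244,-0.836,0.25,0],[0.244,-0.836,0.25,0],[0.244,-0.836,0.25,0],[0.244,-0.836,0.25,0],[0.244,-0.836,0.25,0]]]'
python3 - <<'E'
from bench import ctrl
import cv2,numpy as np
from h import *
o=ctrl.get_obs();c=ctrl.camera("wrist")
np.savez("pics/w1.npz",color=c["color"],range_z=c["range_z"],K=c["K"],T=c["T_tool_cam"],p=o["eef_pos"],q=o["eef_rot"])
cv2.imwrite("pics/w1.png",c["color"][:,:,::-1]);print(c["T_tool_cam"],c["K"])
E
```

```text
time_s: 0.72
eef_pos: [0.3311, -0.3496, 0.3019]
eef_rot: [0.001, 1.0, 0.028, 0.001]
wrist_force: [-0.7, 0.2, 0.4]
opening: 0.815
grasp_force: 0.0
time_s: 1.23
eef_pos: [0.4007, -0.168, 0.2999]
eef_rot: [-0.001, 1.0, 0.028, -0.0]
wrist_force: [-0.6, 0.4, -0.2]
opening: 0.819
grasp_force: 0.0
time_s: 1.72
eef_pos: [0.4506, 0.0118, 0.2998]
eef_rot: [-0.0, 1.0, 0.029, -0.001]
wrist_force: [-0.7, -0.3, -0.1]
opening: 0.821
grasp_force: 0.0
time_s: 2.48
eef_pos: [0.4909, 0.1769, 0.2511]
eef_rot: [0.0, 1.0, 0.025, 0.0]
wrist_force: [0.1, 0.1, 0.7]
opening: 0.823
grasp_force: 0.0
[[ 6.47853202e-04 -9.62900681e-01 -2.69855255e-01  6.82711723e-02]
 [ 9.99999500e-01  4.18140415e-04  9.08728599e-04 -2.51162028e-04]
 [-7.62177999e-04 -2.69855709e-01  9.62900470e-01 -1.70620840e-01]
 [ 0.00000000e+00  0.00000000e+00  0.00000000e+00  1.00000000e+00]] [[326.22457824   0.         252.32884063]
 [  0.         326.22457824 191.97220397]
 [  0.           0.           1.        ]]
```

View pics/w1.png

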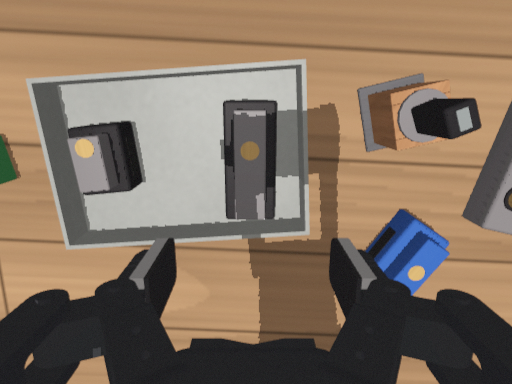

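Wrist view: the long pack is at (250,160), centred between the fingers, with its contact at (250,150) towards +x. The short pack is at (105,160) and the tester handle's top at (465,118). I'll cross-check their positions with this view.

```bash
cat >> h.py <<'E'
def wrist(ctrl,name):
    o=ctrl.get_obs();c=ctrl.camera("wrist");T=np.eye(4);w,x,y,z=o["eef_rot"]
    T[:3,:3]=R.from_quat([x,y,z,w]).as_matrix();T[:3,3]=o["eef_pos"]
    cv2.imwrite(f"pics/{name}.png",c["color"][:,:,::-1]);return c,T@c["T_tool_cam"]
def comps(m,P,nm,z,K,T,mn=20):
    n,l,s,cc=cv2.connectedComponentsWithStats(m.astype(np.uint8))
    for i in range(1,n):
        if s[i,4]>=mn:
            vv,uu=np.where(l==i);p=onplane(K,T,np.c_[uu,vv],z)
            print(nm,s[i,4],cc[i].round(),"z",np.median(P[...,2][l==i]).round(4),"rect",rect(p[:,:2]),"mean",p.mean(0).round(4)[:2])
def brass(col):
    h=cv2.cvtColor(col,cv2.COLOR_RGB2HSV);return (h[...,0]>12)&(h[...,0]<28)&(h[...,1]>120)&(h[...,2]>120)
E
python3 - <<'E'
from h import *
c=dict(np.load("pics/w1.npz"));T=np.eye(4);w,x,y,z=c["q"];T[:3,:3]=R.from_quat([x,y,z,w]).as_matrix();T[:3,3]=c["p"];T=T@c["T"]
P=cloud(c,T);K=c["K"];Z=P[...,2]
m=np.zeros(Z.shape,bool);m[60:250,30:310]=1
comps(m&(Z>.063)&(Z<.09),P,"rail",.076,K,T,100)
comps(m&brass(c["color"]),P,"brass",.076,K,T)
m[:]=0;m[60:180,350:500]=1
comps(m&(Z>.135)&(Z<.16),P,"tester",.143,K,T)
comps(m&(Z>.065)&(Z<.09),P,"flange",.081,K,T)
E
python3 plan.py '[[0.49,0.1795,0.1,3],[0.49,0.1795,0.0605,3]]'
```

```text
rail 3447 [250. 163.] z 0.0767 rect [491.3 179.7 119.1  33.7   3.2] mean [0.4936 0.1797]
rail 2016 [ 91. 162.] z 0.0763 rect [485.7 349.4  60.2  39.8   8.5] mean [0.4865 0.3498]
brass 238 [249. 151.] z 0.0769 rect [507.8 180.9  18.2  17.5 -68.5] mean [0.508  0.1809]
tester 1287 [460. 118.] z 0.1435 rect [553.8   6.8  31.5  29.  -65.5] mean [0.554  0.0066]
flange 2399 [412. 113.] z 0.077 rect [553.1   9.   62.8  59.7 -74. ] mean [0.5551 0.0171]
now [0.4909 0.1772 0.2512] yaw 2.840493137260296
0 [-0.004, -0.012, 0.756, -0.002] rows 2.4
1 [0.0, 0.0, 0.198, -0.0] rows 0.6
```

```bash
python3 -m handwheel '[[[0,0,0.75,0],[0,0,0.75,0],[0,0,0.75,0],[0,0,0.75,0],[0,0,0.75,0]]]'
python3 -m handwheel '[[[0,0,0.1,0],[0,0,0.2,0],[0,0,0.2,0],[0,0,0.2,0],[0,0,0.2,0]]]'
python3 -m handwheel '[[[0,0,0,0],[0,0,0,0],[0,0,0,0],[0,0,0,0],[0,0,0,0],[0,0,0,0]]]' 20
```

```text
time_s: 3.15
eef_pos: [0.4918, 0.1786, 0.1026]
eef_rot: [-0.0, 1.0, 0.026, 0.001]
wrist_force: [0.5, 0.4, 0.6]
opening: 0.821
grasp_force: 0.0
time_s: 3.78
eef_pos: [0.4915, 0.1792, 0.0623]
eef_rot: [-0.0, 1.0, 0.026, 0.001]
wrist_force: [0.4, 0.3, 0.1]
opening: 0.821
grasp_force: 0.0
time_s: 4.53
eef_pos: [0.4902, 0.179, 0.0608]
eef_rot: [0.0, 1.0, 0.026, -0.0]
wrist_force: [-0.6, -0.3, -0.2]
opening: 0.236
grasp_force: 0.0
```

```bash
python3 - <<'E'
from h import *
from bench import ctrl
c,T=wrist(ctrl,"w2");s=ctrl.camera("top")
cv2.imwrite("pics/b.png",np.hstack([c["color"][:,:,::-1],s["color"][130:322,100:356,::-1].repeat(2,0).repeat(2,1)])[:, :]) 
im=cv2.imread("pics/b.png");cv2.imwrite("pics/b.png",cv2.resize(im,(800,300)))
E
```

```text
(no output)
```

View pics/b.png

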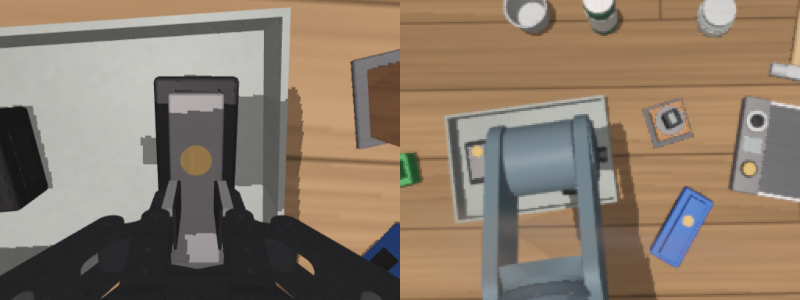

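The wrist view shows both fingers at the rail's sides (about (175,215) and (230,215)), with the pack in place. I'll let the grip settle and read it again.

```bash
python3 -m handwheel '[[[0,0,0,0],[0,0,0,0],[0,0,0,0],[0,0,0,0]]]' 0
```

```text
time_s: 5.12
eef_pos: [0.4902, 0.179, 0.0608]
eef_rot: [-0.0, 1.0, 0.026, -0.0]
wrist_force: [0.2, 0.6, 0.5]
opening: -0.002
grasp_force: 0.0
```

```bash
python3 - <<'E'
from h import *
from bench import ctrl
c,T=wrist(ctrl,"w3");P=cloud(c,T)
for v in range(120,380,20): print(v,[tuple((P[v,u]*1000).round().astype(int)) for u in (210,230,252,270,290)])
s=ctrl.camera("scene")
im=cv2.resize(s["color"][90:220,200:360,::-1],(480,390))
cv2.imwrite("pics/b3.png",np.hstack([cv2.resize(c["color"][:,:,::-1],(320,240)) if 0 else c["color"][:,200:320,::-1],im[:384]]))
E
```

```text
120 [(np.int64(547), np.int64(205), np.int64(50)), (np.int64(549), np.int64(193), np.int64(76)), (np.int64(550), np.int64(182), np.int64(76)), (np.int64(550), np.int64(174), np.int64(76)), (np.int64(549), np.int64(162), np.int64(51))]
140 [(np.int64(536), np.int64(205), np.int64(51)), (np.int64(540), np.int64(192), np.int64(77)), (np.int64(541), np.int64(182), np.int64(77)), (np.int64(541), np.int64(173), np.int64(76)), (np.int64(539), np.int64(161), np.int64(51))]
160 [(np.int64(525), np.int64(205), np.int64(49)), (np.int64(531), np.int64(192), np.int64(77)), (np.int64(531), np.int64(181), np.int64(77)), (np.int64(532), np.int64(173), np.int64(78)), (np.int64(528), np.int64(160), np.int64(51))]
180 [(np.int64(514), np.int64(205), np.int64(50)), (np.int64(521), np.int64(192), np.int64(77)), (np.int64(521), np.int64(181), np.int64(77)), (np.int64(521), np.int64(172), np.int64(76)), (np.int64(516), np.int64(159), np.int64(52))]
200 [(np.int64(502), np.int64(204), np.int64(51)), (np.int64(510), np.int64(191), np.int64(76)), (np.int64(511), np.int64(180), np.int64(77)), (np.int64(512), n
[... 1281 characters left out ...]
6), np.int64(190), np.int64(162)), (np.int64(507), np.int64(185), np.int64(164)), (np.int64(442), np.int64(177), np.int64(77)), (np.int64(505), np.int64(176), np.int64(161)), (np.int64(508), np.int64(171), np.int64(163))]
340 [(np.int64(506), np.int64(190), np.int64(170)), (np.int64(505), np.int64(185), np.int64(168)), (np.int64(403), np.int64(175), np.int64(47)), (np.int64(501), np.int64(175), np.int64(162)), (np.int64(507), np.int64(172), np.int64(170))]
360 [(np.int64(507), np.int64(189), np.int64(176)), (np.int64(500), np.int64(185), np.int64(169)), (np.int64(502), np.int64(180), np.int64(170)), (np.int64(502), np.int64(176), np.int64(170)), (np.int64(508), np.int64(172), np.int64(177))]
```

View pics/b3.png

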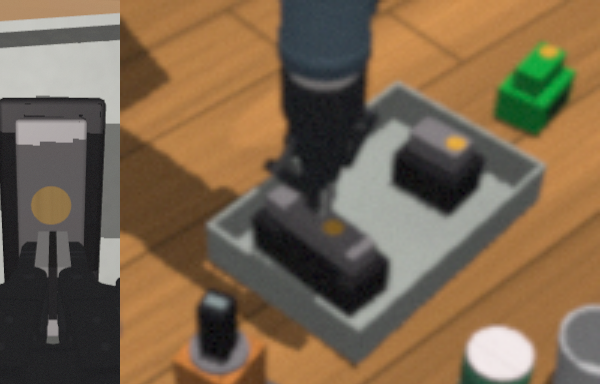

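The pads closed fully just above the rail. By depth, the fingertips are at about z = 0.095 while the TCP reads 0.061, so they are not 8 mm ahead of it as stated. I'll measure the real tip offset.

```bash
python3 - <<'E'
from h import *
from bench import ctrl
c,T=wrist(ctrl,"w4");P=cloud(c,T);o=ctrl.get_obs();print(o["eef_pos"],o["eef_rot"])
for v in range(224,262,3): print(v,[tuple((P[v,u]*1000).round(1).tolist()) for u in (240,246,252,258,264)])
E
```

```text
[0.49019537 0.17902026 0.06076555] [ 6.82207766e-06  9.99658115e-01  2.61467239e-02 -4.17878930e-05]
224 [(498.1, 185.8, 77.0), (498.6, 182.7, 77.9), (498.1, 179.7, 76.2), (498.4, 176.7, 76.6), (498.5, 173.6, 76.4)]
227 [(496.4, 185.7, 76.9), (496.4, 182.7, 76.5), (496.8, 179.6, 77.0), (496.8, 176.6, 76.5), (497.3, 173.6, 77.4)]
230 [(494.6, 185.6, 76.3), (494.9, 182.6, 76.7), (495.0, 179.5, 76.7), (558.4, 182.8, 231.4), (495.4, 173.4, 76.9)]
233 [(501.4, 185.2, 96.4), (501.2, 182.5, 95.7), (501.3, 179.9, 95.5), (501.7, 177.2, 96.1), (501.7, 174.5, 95.7)]
236 [(501.2, 185.1, 99.2), (501.4, 182.5, 99.5), (501.8, 179.9, 100.1), (501.6, 177.3, 99.4), (501.4, 174.6, 98.4)]
239 [(501.1, 185.0, 102.3), (501.0, 182.4, 101.6), (501.1, 179.8, 101.7), (501.7, 177.3, 102.8), (502.0, 174.8, 103.1)]
242 [(501.7, 184.9, 106.7), (501.7, 182.4, 106.3), (501.4, 179.9, 105.4), (501.4, 177.3, 105.1), (501.6, 174.8, 105.3)]
245 [(501.0, 184.8, 108.1), (501.6, 182.3, 109.1), (501.8, 179.9, 109.3), (501.7, 177.4, 108.8), (501.8, 175.0, 108.7)]
248 [(501.1, 184.7, 111.2), (501.6, 182.3, 111.8), (501.2, 179.9, 110.7), (501.6, 177.5, 111.3), (501.4, 175.0, 110.6)]
251 [(501.4, 184.6, 114.4), (501.1, 182.2, 113.6), (500.9, 179.8, 112.8), (501.6, 177.5, 114.1), (501.4, 175.1, 113.3)]
254 [(501.0, 184.5, 116.2), (501.7, 182.2, 117.3), (501.8, 179.9, 117.3), (502.2, 177.6, 117.8), (501.6, 175.2, 116.3)]
257 [(501.7, 184.4, 120.0), (501.2, 182.1, 118.9), (501.1, 179.8, 118.4), (501.5, 177.6, 118.9), (501.9, 175.4, 119.6)]
260 [(501.5, 184.3, 122.1), (501.7, 182.1, 122.3), (501.6, 179.9, 121.8), (500.9, 177.6, 120.2), (501.5, 175.4, 121.2)]
```

```bash
python3 -m handwheel '[[[0,0,0,0],[0,0,0,0],[0,0,0,0],[0,0,0,0],[0,0,0,0]]]' 60
python3 -m handwheel '[[[0,0,0.07,0],[0,0,0.14,0],[0,0,0.213,0],[0,0,0.213,0],[0,0,0.213,0]]]'
python3 -m handwheel '[[[0,0,0,0],[0,0,0,0],[0,0,0,0],[0,0,0,0],[0,0,0,0],[0,0,0,0]]]' 20
```

```text
time_s: 5.9
eef_pos: [0.4902, 0.179, 0.0608]
eef_rot: [0.0, 1.0, 0.026, 0.0]
wrist_force: [-0.2, 1.0, -0.9]
opening: 0.703
grasp_force: 0.0
time_s: 6.52
eef_pos: [0.4898, 0.179, 0.0175]
eef_rot: [0.0, 1.0, 0.026, -0.001]
wrist_force: [-1.8, -0.8, 4.7]
opening: 0.703
grasp_force: 2.3
time_s: 7.28
eef_pos: [0.4927, 0.1779, 0.0204]
eef_rot: [0.001, 1.0, 0.026, 0.002]
wrist_force: [-4.1, -8.2, 23.3]
opening: 0.539
grasp_force: 67.9
```

```bash
python3 -m handwheel '[[[0,0,0,0],[0,0,0,0],[0,0,-0.06,0],[0,0,-0.06,0],[0,0,-0.06,0]]]' 60
python3 -m handwheel '[[[0,0,0,0],[0,0,0,0],[0,0,0,0],[0,0,0,0],[0,0,0,0],[0,0,0,0]]]' 20
python3 - <<'E'
from h import *
from bench import ctrl
c,T=wrist(ctrl,"w5");P=cloud(c,T);Z=P[...,2]
m=np.zeros(Z.shape,bool);m[60:330,150:350]=1
comps(m&(Z>.065)&(Z<.08),P,"rail",.076,c["K"],T,100)
comps(m&brass(c["color"]),P,"brass",.076,c["K"],T)
E
```

```text
time_s: 7.9
eef_pos: [0.4902, 0.1791, 0.0302]
eef_rot: [-0.0, 1.0, 0.026, 0.0]
wrist_force: [-0.9, 0.4, -0.6]
opening: 0.701
grasp_force: 0.0
time_s: 8.65
eef_pos: [0.4901, 0.1792, 0.0303]
eef_rot: [-0.0, 1.0, 0.026, -0.0]
wrist_force: [-1.6, 3.1, 4.0]
opening: 0.383
grasp_force: 60.1
rail 17951 [252. 222.] z 0.077 rect [505.3 180.3  92.1  61.4   3. ] mean [0.5091 0.1803]
brass 1665 [252. 227.] z 0.0772 rect [508.5 180.3  19.3  18.9 -87. ] mean [0.5086 0.1803]
```

View pics/w5.png

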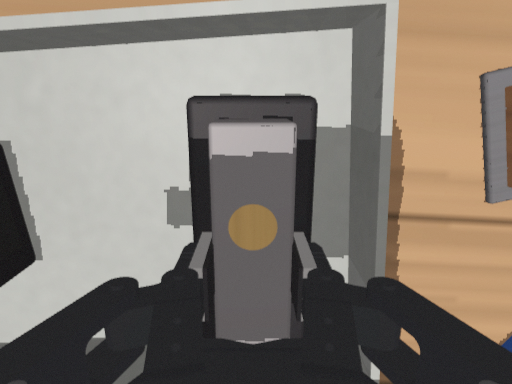

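The long pack is gripped: 60 N, opening about 33 mm, rail between the pads at (205..300, 230..335), contact at (252,227). Next: lift, check the bay positions in the top image, and carry it over.

```bash
python3 -m handwheel '[[[0,0,-0.1,0],[0,0,-0.3,0],[0,0,-0.6,0],[0,0,-0.9,0],[0,0,-1,0],[0,0,-1,0],[0,0,-1,0]]]' 
python3 - <<'E'
from h import *
c=dict(np.load("pics/top0.npz"));T=c["pose"];K=c["K"];col=c["color"]
a=np.radians(-10.5);X=np.array([np.cos(a),np.sin(a)]);Y=np.array([-np.sin(a),np.cos(a)])
con=np.array([.5060,-.1494]);org=con-.138*Y
im=col[180:280,300:440,::-1].copy();im=cv2.resize(im,None,fx=5,fy=5,interpolation=cv2.INTER_NEAREST)
def px(p):
    q=np.linalg.inv(T)@np.r_[p,1];uv=K@q[:3]/q[2];return tuple(int(round(v)) for v in ((uv[:2]-[300,180]+.5)*5))
for i,y in enumerate((-.115,-.025,.065)):
    b=org+y*Y;print("bay",i,b.round(4))
    cor=[px(np.r_[b+sx*.085*X+sy*.042*Y,.018]) for sx,sy in((-1,-1),(1,-1),(1,1),(-1,1))]
    cv2.polylines(im,[np.array(cor)],True,(0,0,255),1);cv2.circle(im,px(np.r_[b,.006]),4,(0,255,255),-1)
cv2.imwrite("pics/bays.png",im)
E
python3 plan.py '[[0.49,0.0,0.24,3],[0.47,-0.18,0.24,-10.5],[0.45,-0.33,0.24,-10.5],[0.45,-0.33,0.24,-10.5]]'
```

```text
time_s: 9.57
eef_pos: [0.4887, 0.1786, 0.2275]
eef_rot: [0.0, 1.0, 0.026, -0.002]
wrist_force: [0.5, -0.7, -6.8]
opening: 0.381
grasp_force: 61.8
bay 0 [ 0.4599 -0.3982]
bay 1 [ 0.4763 -0.3097]
bay 2 [ 0.4927 -0.2212]
now [0.4887 0.1786 0.2275] yaw 2.9847127705550065
0 [-0.04, 0.892, -0.063, -0.0] rows 2.9
1 [-0.147, 0.894, -0.0, 0.157] rows 2.9
2 [0.038, 0.756, -0.0, -0.0] rows 2.4
3 [0.0, -0.0, -0.0, -0.0] rows 0.0
```

View pics/bays.png

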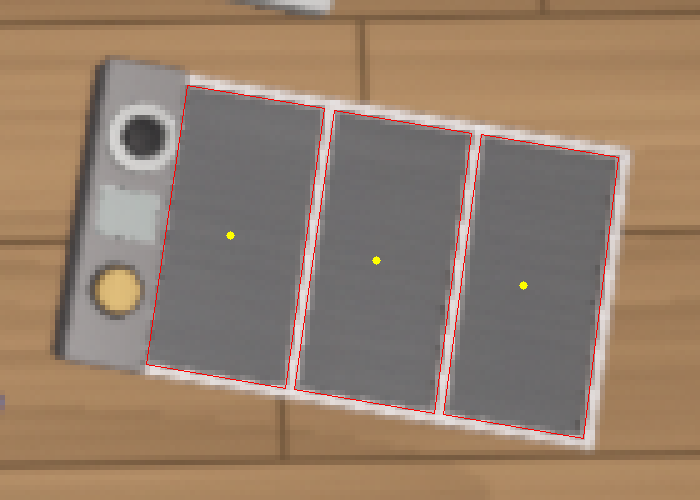

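The bay model (red outlines) matches the walls exactly. The stud is at crop (117,291) and the button at (143,137). Carrying on to bay0.

```bash
python3 -m handwheel '[[[-0.01,0.2,-0.06,0],[-0.02,0.5,-0.06,0],[-0.04,0.8,-0.06,0],[-0.04,0.89,-0.06,0],[-0.04,0.89,-0.06,0]]]'
python3 -m handwheel '[[[-0.05,0.3,0,0.05],[-0.1,0.6,0,0.1],[-0.147,0.894,0,0.157],[-0.147,0.894,0,0.157],[-0.147,0.894,0,0.157]]]'
python3 -m handwheel '[[[0.02,0.3,0,0],[0.03,0.6,0,0],[0.038,0.756,0,0],[0.038,0.756,0,0],[0.038,0.756,0,0]]]'
python3 plan.py '[[0.46,-0.398,0.24,-10.5],[0.46,-0.398,0.08,-10.5],[0.46,-0.398,0.034,-10.5]]'
```

```text
time_s: 10.2
eef_pos: [0.4907, 0.0, 0.2403]
eef_rot: [-0.001, 1.0, 0.025, -0.002]
wrist_force: [-0.0, 0.6, -6.6]
opening: 0.386
grasp_force: 62.8
time_s: 10.82
eef_pos: [0.4715, -0.1777, 0.2411]
eef_rot: [-0.001, 0.996, -0.091, -0.001]
wrist_force: [-0.2, 0.5, -6.1]
opening: 0.379
grasp_force: 64.1
time_s: 11.45
eef_pos: [0.4522, -0.327, 0.2416]
eef_rot: [-0.001, 0.996, -0.09, -0.0]
wrist_force: [0.7, 0.2, -5.8]
opening: 0.382
grasp_force: 64.8
now [ 0.4522 -0.327   0.2416] yaw -10.361091681286098
0 [0.102, 0.342, 0.008, 0.002] rows 1.1
1 [0.0, -0.0, 0.8, -0.0] rows 2.6
2 [0.0, -0.0, 0.23, -0.0] rows 0.7
```

```bash
python3 -m handwheel '[[[0.1,0.33,0,0],[0.1,0.33,0,0],[0.1,0.33,0,0],[0.1,0.33,0.3,0],[0.1,0.33,0.6,0],[0.1,0.33,0.8,0],[0.1,0.33,0.8,0],[0.1,0.33,0.8,0]]]'
python3 -m handwheel '[[[0,0,0.08,0],[0,0,0.14,0],[0,0,0.19,0],[0,0,0.23,0],[0,0,0.23,0],[0,0,0.23,0]]]'
```

```text
time_s: 12.45
eef_pos: [0.4606, -0.3981, 0.0846]
eef_rot: [0.001, 0.996, -0.091, 0.001]
wrist_force: [-0.2, -0.1, -4.4]
opening: 0.381
grasp_force: 64.8
time_s: 13.2
eef_pos: [0.4593, -0.3981, 0.0364]
eef_rot: [0.0, 0.996, -0.092, 0.0]
wrist_force: [-0.6, -0.2, -5.6]
opening: 0.379
grasp_force: 64.8
```

```bash
python3 -m handwheel '[[[0,0,0.01,0],[0,0,0.017,0],[0,0,0.023,0],[0,0,0.023,0],[0,0,0.023,0]]]'
python3 -m handwheel '[[[0,0,0,0],[0,0,0,0],[0,0,0,0],[0,0,0,0]]]' 60
python3 -m handwheel '[[[0,0,-0.2,0],[0,0,-0.5,0],[0,0,-0.8,0],[0,0,-1,0],[0,0,-1,0],[0,0,-1,0]]]'
python3 plan.py '[[0.48,-0.23,0.24,-10.5],[0.485,-0.05,0.24,0],[0.485,0.13,0.24,8.5],[0.485,0.3,0.24,8.5],[0.485,0.3505,0.24,8.5],[0.485,0.3505,0.1,8.5],[0.485,0.3505,0.03,8.5]]'
python3 - <<'E'
from h import *
from bench import ctrl
s=ctrl.camera("top");P=cloud(s,s["pose"]);Z=P[...,2]
m=np.zeros(Z.shape,bool);m[190:275,125:245]=1
comps(m&(Z>.063),P,"bin rails",.076,s["K"],s["pose"],50)
c,T=wrist(ctrl,"w6");P=cloud(c,T);Z=P[...,2];m=Z>0;m[300:]=0
comps(m&brass(c["color"]),P,"brass",.077,c["K"],T)
comps(m&(Z>.068)&(Z<.085),P,"rail",.077,c["K"],T,200)
E
```

```text
time_s: 13.82
eef_pos: [0.4591, -0.3978, 0.0316]
eef_rot: [0.0, 0.996, -0.091, 0.0]
wrist_force: [-1.0, 0.1, -5.9]
opening: 0.386
grasp_force: 65.0
time_s: 14.32
eef_pos: [0.4593, -0.3981, 0.0319]
eef_rot: [0.0, 0.996, -0.091, 0.0]
wrist_force: [-0.1, -0.2, 0.2]
opening: 0.706
grasp_force: 0.0
time_s: 15.08
eef_pos: [0.4588, -0.3974, 0.2308]
eef_rot: [-0.0, 0.996, -0.091, -0.0]
wrist_force: [0.1, 0.5, 0.1]
opening: 0.702
grasp_force: 0.0
now [ 0.4588 -0.3974  0.2308] yaw -10.497842549719792
0 [-0.048, -0.843, -0.046, 0.0] rows 2.7
1 [-0.139, -0.889, -0.0, -0.122] rows 2.9
2 [-0.0, -0.9, -0.0, -0.099] rows 2.9
3 [0.126, -0.841, -0.0, -0.0] rows 2.7
4 [0.037, -0.25, -0.0, -0.0] rows 0.8
5 [0.0, 0.0, 0.7, -0.0] rows 2.2
6 [0.0, 0.0, 0.35, -0.0] rows 1.1
bin rails 277 [151. 233.] z 0.0755 rect [484.3 351.2  59.6  37.    8.5] mean [0.484  0.3512]
brass 272 [253. 151.] z 0.0778 rect [ 477.2 -401.    17.9   17.    79.5] mean [ 0.4774 -0.401 ]
rail 3926 [253. 164.] z 0.0776 rect [ 460.9 -398.1  118.9   33.8  -10.5] mean [ 0.4637 -0.3985]
```

```bash
python3 -m handwheel '[[[-0.048,-0.843,-0.046,0],[-0.048,-0.843,-0.046,0],[-0.048,-0.843,-0.046,0],[-0.048,-0.843,-0.046,0]]]'
python3 -m handwheel '[[[-0.139,-0.889,0,-0.122],[-0.139,-0.889,0,-0.122],[-0.139,-0.889,0,-0.122],[-0.139,-0.889,0,-0.122]]]'
python3 -m handwheel '[[[0,-0.9,0,-0.099],[0,-0.9,0,-0.099],[0,-0.9,0,-0.099],[0,-0.9,0,-0.099]]]'
python3 -m handwheel '[[[0.126,-0.841,0,0],[0.126,-0.841,0,0],[0.126,-0.841,0,0],[0.126,-0.841,0,0],[0.126,-0.841,0,0],[0.126,-0.841,0,0]]]'
python3 - <<'E'
from h import *
from bench import ctrl
c,T=wrist(ctrl,"w7");P=cloud(c,T);Z=P[...,2];m=Z>0;m[300:]=0
comps(m&brass(c["color"]),P,"brass",.076,c["K"],T)
comps(m&(Z>.066)&(Z<.085),P,"rail",.076,c["K"],T,200)
E
python3 plan.py '[[0.485,0.3505,0.24,8.5],[0.485,0.3505,0.08,8.5],[0.485,0.3505,0.03,8.5]]'
```

```text
time_s: 15.68
eef_pos: [0.4803, -0.2271, 0.2397]
eef_rot: [-0.001, 0.996, -0.09, -0.001]
wrist_force: [0.5, -0.5, -0.5]
opening: 0.702
grasp_force: 0.0
time_s: 16.18
eef_pos: [0.485, -0.0479, 0.2398]
eef_rot: [-0.0, 1.0, 0.002, -0.001]
wrist_force: [1.1, -1.0, -0.3]
opening: 0.7
grasp_force: 0.0
time_s: 16.68
eef_pos: [0.4854, 0.1312, 0.2399]
eef_rot: [-0.0, 0.997, 0.076, -0.001]
wrist_force: [-0.3, -1.2, 0.1]
opening: 0.703
grasp_force: 0.0
time_s: 17.42
eef_pos: [0.4863, 0.2977, 0.2405]
eef_rot: [0.0, 0.997, 0.073, -0.0]
wrist_force: [-0.0, -0.4, 0.6]
opening: 0.704
grasp_force: 0.0
rail 215 [509. 153.] z 0.0686 rect [544.1  39.3  58.    5.2  20.5] mean [0.5403 0.0369]
rail 1922 [200. 160.] z 0.0765 rect [485.8 352.3  59.9  34.9   8.4] mean [0.4863 0.3524]
rail 1913 [ 32. 154.] z 0.0714 rect [467.9 524.3  62.   33.5 -77.1] mean [0.4681 0.5245]
rail 383 [502. 291.] z 0.0715 rect [385.2  -5.7  32.3  32.2  20.5] mean [ 0.3846 -0.0116]
now [0.4862 0.2979 0.2407] yaw 8.362716925822383
0 [0.032, -0.261, 0.003, -0.002] rows 0.8
1 [0.0, 0.0, 0.8, -0.0] rows 2.6
2 [0.0, 0.0, 0.25, -0.0] rows 0.8
```

```bash
python3 -m handwheel '[[[0.035,-0.255,0,0],[0.035,-0.255,0,0],[0.035,-0.255,0.2,0],[0.035,-0.255,0.4,0],[0.035,-0.255,0.6,0],[0.035,-0.255,0.8,0],[0.035,-0.255,0.8,0],[0.035,-0.255,0.8,0]]]'
python3 -m handwheel '[[[0,0,0.1,0],[0,0,0.2,0],[0,0,0.25,0],[0,0,0.25,0],[0,0,0.25,0],[0,0,0.25,0]]]'
```

```text
time_s: 18.48
eef_pos: [0.4862, 0.3509, 0.0825]
eef_rot: [-0.0, 0.997, 0.074, 0.001]
wrist_force: [0.9, -0.2, 0.8]
opening: 0.699
grasp_force: 0.0
time_s: 19.23
eef_pos: [0.4855, 0.3514, 0.0315]
eef_rot: [-0.0, 0.997, 0.074, 0.001]
wrist_force: [-0.1, 0.3, -0.6]
opening: 0.705
grasp_force: 0.0
```

Close, lift, check.

```bash
python3 -m handwheel '[[[0,0,0,0],[0,0,0,0],[0,0,0,0],[0,0,0,0],[0,0,0,0],[0,0,0,0]]]' 20
python3 -m handwheel '[[[0,0,-0.1,0],[0,0,-0.3,0],[0,0,-0.6,0],[0,0,-0.9,0],[0,0,-1,0],[0,0,-1,0],[0,0,-1,0]]]'
python3 plan.py '[[0.485,0.17,0.24,8.5],[0.485,0.0,0.24,0],[0.488,-0.15,0.24,-10.5],[0.4927,-0.2212,0.24,-10.5],[0.4927,-0.2212,0.09,-10.5],[0.4927,-0.2212,0.035,-10.5]]'
```

```text
time_s: 19.98
eef_pos: [0.4853, 0.3515, 0.0315]
eef_rot: [-0.0, 0.997, 0.074, 0.0]
wrist_force: [-0.9, 1.5, 5.4]
opening: 0.384
grasp_force: 59.9
time_s: 20.85
eef_pos: [0.4839, 0.3505, 0.2291]
eef_rot: [0.001, 0.997, 0.074, -0.001]
wrist_force: [0.3, 0.4, -2.9]
opening: 0.386
grasp_force: 60.6
now [0.4839 0.3505 0.2291] yaw 8.492421112175492
0 [-0.128, 0.894, -0.055, -0.0] rows 2.9
1 [-0.126, 0.841, -0.0, 0.099] rows 2.7
2 [0.015, 0.75, -0.0, 0.122] rows 2.4
3 [0.088, 0.346, -0.0, -0.0] rows 1.1
4 [0.0, -0.0, 0.75, -0.0] rows 2.4
5 [0.0, -0.0, 0.275, -0.0] rows 0.9
```

```bash
python3 -m handwheel '[[[-0.03,0.25,-0.05,0],[-0.07,0.5,-0.055,0],[-0.1,0.75,-0.055,0],[-0.128,0.894,-0.055,0],[-0.128,0.894,-0.055,0],[-0.128,0.894,-0.055,0]]]'
python3 -m handwheel '[[[-0.04,0.25,0,0.03],[-0.07,0.5,0,0.06],[-0.126,0.841,0,0.099],[-0.126,0.841,0,0.099],[-0.126,0.841,0,0.099]]]'
python3 -m handwheel '[[[0,0.25,0,0.05],[0.01,0.5,0,0.1],[0.015,0.75,0,0.122],[0.015,0.75,0,0.122],[0.015,0.75,0,0.122]]]'
python3 plan.py '[[0.4763,-0.3097,0.24,-10.5],[0.4763,-0.3097,0.09,-10.5],[0.4763,-0.3097,0.037,-10.5]]'
```

```text
time_s: 21.6
eef_pos: [0.4854, 0.1707, 0.2405]
eef_rot: [-0.0, 0.997, 0.074, -0.001]
wrist_force: [-0.9, 0.0, -2.8]
opening: 0.381
grasp_force: 61.2
time_s: 22.22
eef_pos: [0.4859, 0.001, 0.2413]
eef_rot: [-0.0, 1.0, -0.0, -0.0]
wrist_force: [-0.4, 0.8, -2.2]
opening: 0.385
grasp_force: 61.7
time_s: 22.85
eef_pos: [0.4892, -0.1476, 0.2414]
eef_rot: [-0.001, 0.996, -0.09, -0.0]
wrist_force: [-0.0, 0.1, -2.3]
opening: 0.383
grasp_force: 62.2
now [ 0.4892 -0.1476  0.2414] yaw -10.378757388224244
0 [0.082, 0.809, 0.007, 0.001] rows 2.6
1 [0.0, -0.0, 0.75, -0.0] rows 2.4
2 [0.0, -0.0, 0.265, -0.0] rows 0.8
```

```bash
python3 -m handwheel '[[[0.04,0.3,0,0],[0.06,0.6,0,0],[0.08,0.8,0,0],[0.08,0.8,0,0],[0.08,0.8,0.3,0],[0.08,0.8,0.6,0],[0.08,0.8,0.75,0],[0.08,0.8,0.75,0],[0.08,0.8,0.75,0]]]'
python3 -m handwheel '[[[0,0,0.1,0],[0,0,0.18,0],[0,0,0.23,0],[0,0,0.25,0],[0,0,0.25,0],[0,0,0.25,0]]]'
```

```text
time_s: 23.98
eef_pos: [0.4772, -0.3093, 0.0936]
eef_rot: [0.001, 0.996, -0.09, 0.001]
wrist_force: [0.1, 0.1, -2.5]
opening: 0.382
grasp_force: 62.4
time_s: 24.72
eef_pos: [0.4758, -0.3102, 0.0423]
eef_rot: [0.0, 0.996, -0.092, 0.0]
wrist_force: [1.1, -0.1, -2.6]
opening: 0.382
grasp_force: 62.5
```

```bash
python3 -m handwheel '[[[0,0,0.02,0],[0,0,0.035,0],[0,0,0.046,0],[0,0,0.046,0],[0,0,0.046,0]]]'
python3 -m handwheel '[[[0,0,0,0],[0,0,0,0],[0,0,0,0],[0,0,0,0]]]' 55
python3 -m handwheel '[[[0,0,-0.2,0],[0,0,-0.5,0],[0,0,-0.8,0],[0,0,-1,0],[0,0,-1,0],[0,0,-1,0]]]'
python3 - <<'E'
from h import *
from bench import ctrl
c,T=wrist(ctrl,"w8");P=cloud(c,T);Z=P[...,2];m=Z>0;m[300:]=0
comps(m&(Z>.068)&(Z<.085),P,"rail",.077,c["K"],T,200)
comps(m&brass(c["color"]),P,"brass@77",.077,c["K"],T)
comps(m&brass(c["color"]),P,"brass@55",.055,c["K"],T)
comps(m&(Z>.06)&(Z<.07),P,"button",.067,c["K"],T,100)
E
```

```text
time_s: 25.35
eef_pos: [0.4755, -0.3098, 0.0326]
eef_rot: [0.0, 0.996, -0.091, 0.0]
wrist_force: [-0.3, 0.2, -2.0]
opening: 0.382
grasp_force: 62.5
time_s: 25.85
eef_pos: [0.4756, -0.3099, 0.0327]
eef_rot: [0.0, 0.996, -0.091, 0.0]
wrist_force: [-0.2, -0.3, -0.1]
opening: 0.642
grasp_force: 0.0
time_s: 26.6
eef_pos: [0.4752, -0.3095, 0.2318]
eef_rot: [-0.0, 0.996, -0.092, -0.0]
wrist_force: [0.3, -0.3, -0.2]
opening: 0.646
grasp_force: 0.0
rail 4035 [340. 164.] z 0.0776 rect [ 461.  -396.8  118.6   35.8  -10.5] mean [ 0.4639 -0.3974]
rail 1924 [252. 168.] z 0.0776 rect [ 476.2 -309.    59.3   33.3   -9.8] mean [ 0.4768 -0.3093]
rail 1041 [ 32. 283.] z 0.0714 rect [390.  -41.7  49.5  34.4 -30.6] mean [ 0.3927 -0.0422]
brass@77 268 [342. 152.] z 0.0779 rect [ 477.5 -401.2   18.3   17.1   79.5] mean [ 0.4774 -0.4013]
brass@77 265 [252. 153.] z 0.0778 rect [ 493.  -311.9   17.1   17.1  -10.5] mean [ 0.4927 -0.3119]
brass@77 22 [113. 195.] z 0.054 rect [ 475.3 -162.9    9.9    3.2   44.4] mean [ 0.4753 -0.1627]
brass@55 268 [342. 152.] z 0.0779 rect [ 473.1 -406.6   19.5   18.2   79.5] mean [ 0.473  -0.4067]
brass@55 265 [252. 153.] z 0.0778 rect [ 489.6 -311.2   18.3   18.2  -10.5] mean [ 0.4893 -0.3112]
brass@55 22 [113. 195.] z 0.054 rect [ 470.8 -152.1   10.6    3.4   44.4] mean [ 0.4708 -0.152 ]
button 564 [ 95. 122.] z 0.0671 rect [ 550.9 -162.    27.5   24.6   79.5] mean [ 0.5508 -0.1619]
button 229 [322. 162.] z 0.065 rect [ 464.2 -381.1  117.6    2.6  -10.5] mean [ 0.4678 -0.3817]
button 297 [ 43. 274.] z 0.0652 rect [393.  -50.9  51.5  32.6  12.2] mean [ 0.3968 -0.0504]
```

View pics/w8.png

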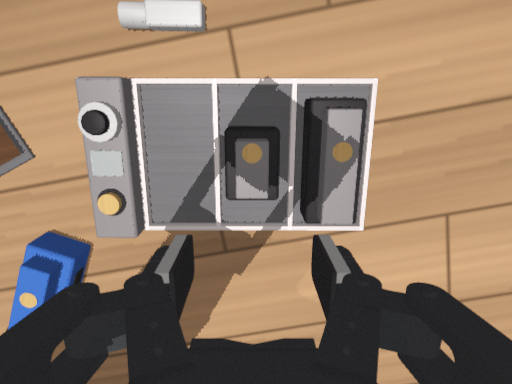

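Both packs lie flat in their bays. Their contacts are at (342,152) and (252,153), the stud at (109,203) and the button at (95,122). Next, the button, with closed fingers.

```bash
python3 - <<'E'
from h import *
from bench import ctrl
c=dict(np.load("pics/top0.npz"));print("stud top",onplane(c["K"],c["pose"],[[322.9,237.7]],.055))
o=ctrl.get_obs();w=ctrl.camera("wrist");T=np.eye(4);W,x,y,z=o["eef_rot"];T[:3,:3]=R.from_quat([x,y,z,W]).as_matrix();T[:3,3]=o["eef_pos"];T=T@w["T_tool_cam"]
print("stud w",onplane(w["K"],T,[[109,203]],.055),"btn",onplane(w["K"],T,[[95.5,122.5]],.067))
E
python3 plan.py '[[0.515,-0.21,0.16,-10.5],[0.55,-0.1585,0.12,-10.5],[0.55,-0.1585,0.055,-10.5]]'
```

```text
stud top [[ 0.46155401 -0.14113543  0.055     ]]
stud w [[ 0.46254018 -0.14426737  0.055     ]] btn [[ 0.54941201 -0.16244733  0.067     ]]
now [ 0.4747 -0.3091  0.2307] yaw -10.495943868947336
0 [0.108, -0.524, 0.353, 0.0] rows 2.1
1 [0.125, -0.285, 0.2, -0.0] rows 1.2
2 [0.0, -0.0, 0.325, -0.0] rows 1.0
```

```bash
python3 -m handwheel '[[[0.108,-0.524,0.2,0],[0.108,-0.524,0.353,0],[0.108,-0.524,0.353,0],[0.108,-0.524,0.353,0]]]' 0
python3 -m handwheel '[[[0.125,-0.285,0,0],[0.125,-0.285,0.2,0],[0.125,-0.285,0.2,0],[0.125,-0.285,0.2,0],[0.125,-0.285,0.2,0]]]'
python3 -m handwheel '[[[0,0,0.15,0],[0,0,0.3,0],[0,0,0.325,0],[0,0,0.325,0],[0,0,0.325,0]]]'
python3 - <<'E'
from h import *
from bench import ctrl
c,T=wrist(ctrl,"w9");P=cloud(c,T)
for v in range(150,260,8): print(v,[tuple((P[v,u]*1000).round().tolist()) for u in (235,244,252,260,270)])
E
```

```text
time_s: 27.2
eef_pos: [0.5154, -0.2104, 0.1609]
eef_rot: [-0.0, 0.996, -0.091, -0.001]
wrist_force: [-0.6, -0.1, 0.4]
opening: 0.002
grasp_force: 0.0
time_s: 27.82
eef_pos: [0.5516, -0.1608, 0.1239]
eef_rot: [0.001, 0.996, -0.092, 0.001]
wrist_force: [0.3, -0.4, 0.1]
opening: 0.002
grasp_force: 0.0
time_s: 28.45
eef_pos: [0.552, -0.16, 0.0588]
eef_rot: [0.001, 0.996, -0.092, 0.001]
wrist_force: [-0.8, 0.0, 0.1]
opening: -0.001
grasp_force: 0.0
150 [(594.0, -158.0, 46.0), (594.0, -163.0, 46.0), (593.0, -167.0, 46.0), (592.0, -172.0, 44.0), (591.0, -177.0, 46.0)]
158 [(590.0, -157.0, 46.0), (589.0, -162.0, 47.0), (588.0, -166.0, 47.0), (587.0, -171.0, 45.0), (586.0, -176.0, 46.0)]
166 [(585.0, -156.0, 46.0), (585.0, -161.0, 46.0), (584.0, -166.0, 45.0), (583.0, -170.0, 46.0), (582.0, -176.0, 46.0)]
174 [(581.0, -155.0, 47.0), (580.0, -160.0, 46.0), (579.0, -165.0, 46.0), (578.0, -169.0, 46.0), (577.0, -175.0, 45.0)]
182 [(576.0, -154.0, 47.0), (575.0, -159.0, 45.0), (574.0, -164.0, 46.0), (573.0, -168.0, 44.0), (572.0, -174.0, 45.0)]
190 [(572.0, -153.0, 47.0), (571.0, -159.0, 49.0), (
[... 337 characters left out ...]
563.0, -157.0, 67.0), (563.0, -162.0, 67.0), (561.0, -166.0, 66.0), (557.0, -171.0, 57.0)]
222 [(560.0, -152.0, 67.0), (559.0, -157.0, 68.0), (558.0, -161.0, 67.0), (558.0, -165.0, 68.0), (556.0, -170.0, 67.0)]
230 [(555.0, -151.0, 67.0), (555.0, -156.0, 68.0), (554.0, -160.0, 67.0), (553.0, -164.0, 68.0), (552.0, -169.0, 67.0)]
238 [(551.0, -150.0, 67.0), (563.0, -158.0, 99.0), (563.0, -162.0, 100.0), (563.0, -165.0, 100.0), (548.0, -169.0, 67.0)]
246 [(561.0, -154.0, 99.0), (563.0, -158.0, 107.0), (563.0, -162.0, 107.0), (562.0, -165.0, 108.0), (558.0, -169.0, 99.0)]
254 [(561.0, -154.0, 107.0), (563.0, -159.0, 114.0), (619.0, -172.0, 230.0), (563.0, -165.0, 116.0), (558.0, -168.0, 107.0)]
```

View pics/w9.png

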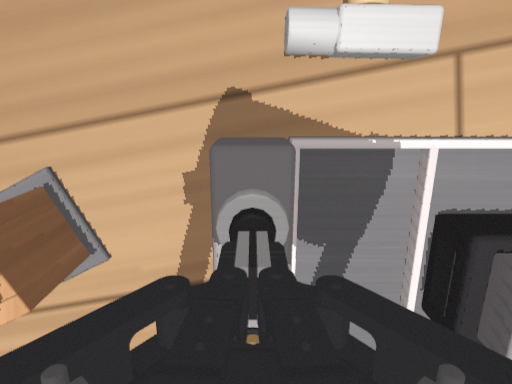

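The fingers are centred over the button at (252,228), with the collar around it at (252,215). I'll press down in small steps and watch the force.

```bash
python3 -m handwheel '[[[0,0,0.05,0],[0,0,0.08,0],[0,0,0.08,0],[0,0,0.08,0]]]' | sed -n 2,4p
python3 -m handwheel '[[[0,0,0.02,0],[0,0,0.02,0],[0,0,0.02,0]]]'| sed -n 2,4p
python3 -m handwheel '[[[0,0,0.02,0],[0,0,0.02,0],[0,0,0.02,0]]]'| sed -n 2,4p
python3 -m handwheel '[[[0,0,0.015,0],[0,0,0.015,0],[0,0,0.015,0]]]'| sed -n 2,4p
```

```text
eef_pos: [0.5507, -0.1591, 0.0408]
eef_rot: [-0.0, 0.996, -0.091, -0.0]
wrist_force: [-0.7, 0.2, 0.6]
eef_pos: [0.5512, -0.1594, 0.0374]
eef_rot: [0.0, 0.996, -0.091, 0.0]
wrist_force: [-0.6, -0.3, 2.1]
eef_pos: [0.5513, -0.1594, 0.0337]
eef_rot: [0.0, 0.996, -0.091, 0.0]
wrist_force: [-1.0, 0.7, 8.5]
eef_pos: [0.5514, -0.1595, 0.0333]
eef_rot: [0.0, 0.996, -0.091, 0.0]
wrist_force: [-10.5, 4.7, 29.2]
```

```bash
python3 -m handwheel '[[[0,0,-0.2,0],[0,0,-0.5,0],[0,0,-0.8,0],[0,0,-1,0],[0,0,-1,0]]]' | sed -n 2,4p
python3 plan.py '[[0.54,0.0067,0.25,25.5]]'
```

```text
eef_pos: [0.5528, -0.1602, 0.2339]
eef_rot: [0.001, 0.996, -0.091, 0.003]
wrist_force: [0.4, -0.0, -0.2]
now [ 0.5528 -0.1602  0.2339] yaw -10.492764407927467
0 [-0.215, -0.809, -0.081, -0.419] rows 3.4
```

```bash
python3 -m handwheel '[[[-0.2,-0.8,-0.1,-0.419],[-0.2,-0.8,-0.1,-0.419],[-0.2,-0.8,-0.1,-0.419],[-0.2,-0.8,-0.1,-0.419],[-0.2,-0.8,-0.1,-0.419],[-0.2,-0.8,-0.1,-0.419],[-0.2,-0.8,-0.1,-0.419]]]' 65 | sed -n 2,4p
python3 - <<'E'
from h import *
from bench import ctrl
c,T=wrist(ctrl,"w10");P=cloud(c,T);Z=P[...,2];m=Z>0;m[300:]=0;m[:,:120]=0;m[:,400:]=0
comps(m&(Z>.13)&(Z<.155),P,"top",.143,c["K"],T,50)
comps(m&(Z>.078)&(Z<.085),P,"flange",.081,c["K"],T,50)
comps(m&(Z>.065)&(Z<.0775),P,"sleeve",.075,c["K"],T,50)
E
python3 plan.py '[[0.5525,0.0067,0.25,25.5]]'
```

```text
eef_pos: [0.5405, 0.0048, 0.2494]
eef_rot: [-0.0, 0.976, 0.22, -0.0]
wrist_force: [-0.0, -0.3, -0.1]
top 1046 [260. 167.] z 0.1436 rect [554.8   4.5  28.1  27.7  25.4] mean [0.5548 0.0048]
flange 908 [258. 148.] z 0.0815 rect [556.8   5.4  52.9  46.3 -61. ] mean [0.5609 0.0086]
sleeve 1028 [257. 150.] z 0.0756 rect [553.6   4.1  60.6  59.9  16.2] mean [0.5583 0.0075]
sleeve 360 [385. 217.] z 0.0677 rect [ 552.3 -154.3   24.4   24.1   49.3] mean [ 0.5526 -0.1542]
sleeve 1028 [225. 289.] z 0.0717 rect [381.3 -26.9  72.2  35.7 -31.1] mean [ 0.3916 -0.0291]
now [0.5406 0.0048 0.2496] yaw 25.41601449747941
0 [0.058, 0.017, -0.002, -0.001] rows 0.2
```

View pics/w10.png

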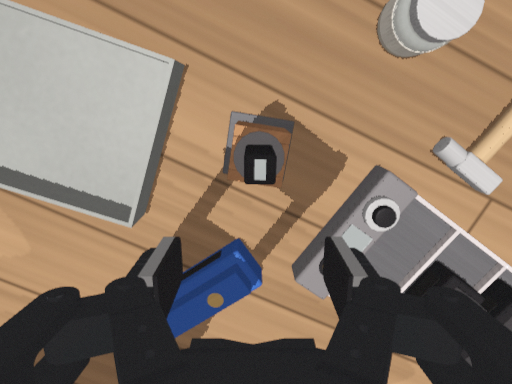

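Wrist view: the handle top is at (260,167), centre (0.5548, 0.0045), yaw 25.4°, and the sleeve centre is at (0.5536, 0.0041). Descending onto the handle.

```bash
python3 -m handwheel '[[[0.065,0.03,0,0],[0.065,0.03,0,0],[0.065,0.03,0.2,0],[0.065,0.03,0.4,0],[0.065,0.03,0.6,0],[0.065,0.03,0.7,0],[0.065,0.03,0.7,0],[0.065,0.03,0.7,0]]]' | sed -n 2,4p
python3 -m handwheel '[[[0,0,0.1,0],[0,0,0.2,0],[0,0,0.24,0],[0,0,0.24,0],[0,0,0.24,0]]]' | sed -n 2,4p
python3 -m handwheel '[[[0,0,0,0],[0,0,0,0],[0,0,0,0],[0,0,0,0],[0,0,0,0],[0,0,0,0],[0,0,0,0]]]' 10
```

```text
eef_pos: [0.5558, 0.0054, 0.1111]
eef_rot: [0.0, 0.975, 0.221, 0.001]
wrist_force: [0.7, -0.9, 0.4]
eef_pos: [0.5559, 0.0054, 0.0632]
eef_rot: [0.0, 0.975, 0.221, 0.001]
wrist_force: [-0.1, -0.7, 0.9]
time_s: 34.17
eef_pos: [0.5555, 0.0055, 0.0626]
eef_rot: [0.0, 0.975, 0.221, 0.001]
wrist_force: [-0.7, 0.6, 5.7]
opening: 0.318
grasp_force: 59.6
```

```bash
python3 -m handwheel '[[[0,0,-0.1,0],[0,0,-0.3,0],[0,0,-0.5,0],[0,0,-0.75,0],[0,0,-0.75,0],[0,0,-0.75,0]]]'
python3 - <<'E'
from h import *
from bench import ctrl
s=ctrl.camera("top");T=s["pose"];P=cloud(s,T);Z=P[...,2]
m=np.zeros(Z.shape,bool);m[185:275,335:435]=1
comps(m&(Z>.064),P,"rail",.077,s["K"],T,30)
comps(m&brass(s["color"]),P,"brass",.077,s["K"],T,4)
c,T=wrist(ctrl,"w11")
E
python3 plan.py '[[0.52,-0.06,0.2,10],[0.462,-0.1418,0.15,-10.5],[0.462,-0.1418,0.1,-10.5],[0.462,-0.1418,0.0925,-10.5]]'
```

```text
time_s: 34.92
eef_pos: [0.5541, 0.0057, 0.2108]
eef_rot: [-0.0, 0.975, 0.221, -0.001]
wrist_force: [-0.5, 1.2, -1.6]
opening: 0.32
grasp_force: 59.2
rail 58 [336. 193.] z 0.6037 rect [ 580.3 -179.6   63.4    8.6   -2.1] mean [ 0.5891 -0.1786]
rail 578 [413. 237.] z 0.0765 rect [ 460.3 -393.6  119.1   39.2  -10.4] mean [ 0.4601 -0.3939]
rail 279 [382. 232.] z 0.0765 rect [ 475.2 -305.2   60.    38.    -9.9] mean [ 0.475  -0.3056]
now [0.5536 0.0058 0.2097] yaw 25.512751306801817
0 [-0.293, 0.225, 0.049, 0.18] rows 1.4
1 [-0.357, 0.352, 0.25, 0.239] rows 1.9
2 [0.0, -0.0, 0.25, -0.0] rows 0.8
3 [0.0, -0.0, 0.038, -0.0] rows 0.1
```

View pics/w11.png

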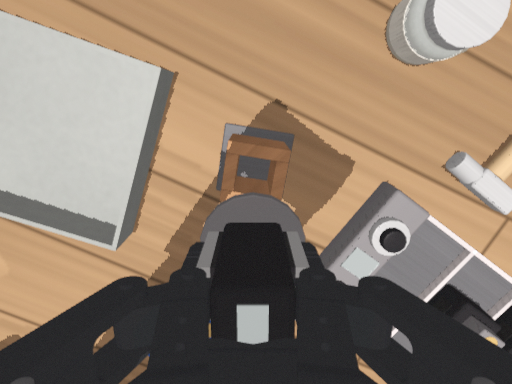

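Tester is held upright, with its flange at (255,215) and the handle between the pads. The stand well is empty and both packs are still in place. Now to the stud.

```bash
python3 -m handwheel '[[[-0.293,0.225,0.05,0.18],[-0.293,0.225,0.05,0.18],[-0.293,0.225,0.05,0.18],[-0.293,0.225,0.05,0.18]]]' | sed -n 2,2p
python3 -m handwheel '[[[-0.357,0.352,0,0.239],[-0.357,0.352,0.2,0.239],[-0.357,0.352,0.35,0.239],[-0.357,0.352,0.35,0.239],[-0.357,0.352,0.35,0.239],[-0.357,0.352,0.35,0.239]]]' | sed -n 2,4p
python3 plan.py '[[0.462,-0.1418,0.11,-10.5],[0.462,-0.1418,0.0925,-10.5]]'
```

```text
eef_pos: [0.5213, -0.0597, 0.2013]
eef_pos: [0.4648, -0.142, 0.1336]
eef_rot: [0.001, 0.996, -0.091, 0.001]
wrist_force: [0.8, -0.4, -0.9]
now [ 0.4648 -0.142   0.1336] yaw -10.402461859532536
0 [-0.014, 0.001, 0.118, 0.001] rows 0.4
1 [0.0, -0.0, 0.088, -0.0] rows 0.3
```

```bash
python3 -m handwheel '[[[-0.01,0,0.08,0],[-0.01,0,0.1,0],[-0.01,0,0.1,0],[-0.01,0,0.1,0]]]' | sed -n 2,4p
python3 plan.py '[[0.462,-0.1418,0.11,-10.5],[0.462,-0.1418,0.0925,-10.5]]'
python3 - <<'E'
from h import *
from bench import ctrl
s=ctrl.camera("scene");cv2.imwrite("pics/s1.png",cv2.resize(s["color"][130:290,100:310,::-1],None,fx=3.7,fy=3.7,interpolation=cv2.INTER_CUBIC))
E
```

```text
eef_pos: [0.4616, -0.1418, 0.1121]
eef_rot: [0.0, 0.996, -0.091, 0.0]
wrist_force: [-0.2, 0.2, -1.7]
now [ 0.4616 -0.1418  0.1121] yaw -10.498153728330237
0 [0.002, -0.0, 0.01, 0.0] rows 0.0
1 [0.0, -0.0, 0.088, -0.0] rows 0.3
```

View pics/s1.png

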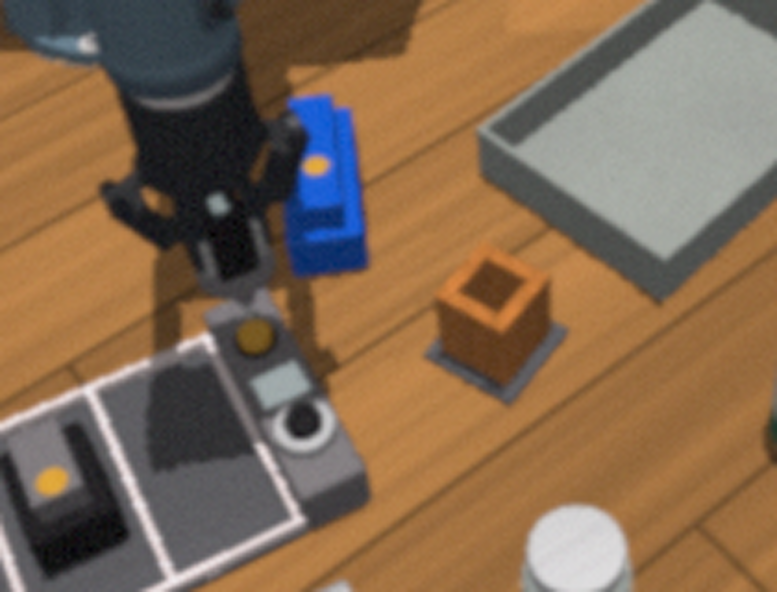

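Scene view: the tester nose is at about (248,308), just above the stud at (255,337). I'll check this against the projection.

```bash
python3 - <<'E'
from h import *
c=dict(np.load("pics/scene0.npz"));T=c["pose"];K=c["K"]
for n,p in(("tip",[.4616,-.1418,.0695]),("nose/flange ctr",[.4616,-.1418,.1245]),("handletop",[.4616,-.1418,.1925]),("stud",[.462,-.1418,.055]),("btn",[.5505,-.159,.067])):
    q=np.linalg.inv(T)@np.r_[p,1];u=K@q[:3]/q[2];print(n,((u[:2]-[100,130])*3.7).round())
E
```

```text
tip [249. 318.]
nose/flange ctr [235. 271.]
handletop [216. 206.]
stud [253. 331.]
btn [300. 415.]
```

```bash
python3 -m handwheel '[[[0.005,0.005,0.03,0],[0.005,0.005,0.06,0],[0.005,0.005,0.09,0],[0.005,0.005,0.09,0],[0.005,0.005,0.09,0],[0.005,0.005,0.09,0]]]' | sed -n 2,4p
```

```text
eef_pos: [0.4622, -0.1427, 0.0941]
eef_rot: [-0.0, 0.996, -0.091, -0.0]
wrist_force: [-1.2, -0.0, 1.2]
```

```bash
python3 -m handwheel '[[[0,0,0.004,0],[0,0,0.004,0],[0,0,0.004,0],[0,0,0.004,0],[0,0,0.004,0],[0,0,0.004,0],[0,0,0.004,0],[0,0,0.004,0],[0,0,0.004,0],[0,0,0.004,0]]]' | sed -n 1,4p
python3 -m handwheel '[[[0,0,0,0],[0,0,0,0],[0,0,0,0],[0,0,0,0],[0,0,0,0],[0,0,0,0],[0,0,0,0],[0,0,0,0],[0,0,0,0],[0,0,0,0]]]' | sed -n 1,4p
python3 -m handwheel '[[[0,0,-0.1,0],[0,0,-0.2,0],[0,0,-0.35,0],[0,0,-0.35,0],[0,0,-0.35,0]]]'| sed -n 2,4p
python3 plan.py '[[0.47,-0.3,0.165,-10.5],[0.4777,-0.4008,0.165,-10.5],[0.4777,-0.4008,0.114,-10.5]]'
```

```text
time_s: 38.83
eef_pos: [0.4623, -0.1428, 0.0932]
eef_rot: [-0.0, 0.996, -0.091, 0.0]
wrist_force: [-1.1, 0.1, 0.1]
time_s: 40.08
eef_pos: [0.4622, -0.1428, 0.0932]
eef_rot: [-0.0, 0.996, -0.091, -0.0]
wrist_force: [-0.9, 0.7, -0.4]
eef_pos: [0.4618, -0.1426, 0.1623]
eef_rot: [-0.0, 0.996, -0.091, -0.0]
wrist_force: [-0.0, -0.0, -1.8]
now [ 0.4618 -0.1426  0.1623] yaw -10.499725450677232
0 [0.184, 0.766, -0.014, 0.0] rows 2.5
1 [0.13, 0.489, -0.0, -0.0] rows 1.6
2 [0.0, -0.0, 0.255, -0.0] rows 0.8
```

```bash
cat > f.py <<'E'
from bench import ctrl
import numpy as np
F=[]
for i in range(8): ctrl.camera("top");F.append(ctrl.get_obs()["wrist_force"])
print("F",np.mean(F,0).round(2),np.std(F,0).round(2),ctrl.get_obs()["eef_pos"].round(4),ctrl.get_obs()["time_s"])
E
python3 f.py
python3 -m handwheel '[[[0,0,0.2,0],[0,0,0.3,0],[0,0,0.35,0],[0,0,0.355,0],[0,0,0.355,0],[0,0,0.355,0]]]'| sed -n 2,4p
python3 f.py
```

```text
F [-0.02 -0.1  -1.16] [0.28 0.67 0.46] [ 0.4621 -0.1427  0.1628] 41.1
eef_pos: [0.4628, -0.1432, 0.0931]
eef_rot: [0.0, 0.996, -0.091, 0.001]
wrist_force: [-0.7, 0.3, 1.5]
F [-0.    0.37  0.88] [0.37 0.34 0.43] [ 0.4626 -0.1431  0.0925] 42.25
```

```bash
python3 -m handwheel '[[[0,0,0.004,0],[0,0,0.004,0],[0,0,0.004,0],[0,0,0.004,0],[0,0,0.004,0],[0,0,0.004,0],[0,0,0.004,0],[0,0,0.004,0],[0,0,0.004,0],[0,0,0.004,0]]]' | sed -n 1,4p
python3 -m handwheel '[[[0,0,0,0],[0,0,0,0],[0,0,0,0],[0,0,0,0],[0,0,0,0],[0,0,0,0],[0,0,0,0],[0,0,0,0],[0,0,0,0],[0,0,0,0]]]' | sed -n 1,4p
python3 f.py
python3 -m handwheel '[[[0,0,-0.1,0],[0,0,-0.2,0],[0,0,-0.37,0],[0,0,-0.37,0],[0,0,-0.37,0]]]'| sed -n 2,4p
python3 -m handwheel '[[[0.18,0.76,0,0],[0.18,0.76,0,0],[0.18,0.76,0,0],[0.18,0.76,0,0],[0.18,0.76,0,0]]]'| sed -n 2,4p
python3 - <<'E'
from h import *
from bench import ctrl
s=ctrl.camera("top");T=s["pose"];P=cloud(s,T);Z=P[...,2]
m=np.zeros(Z.shape,bool);m[185:275,335:435]=1
comps(m&(Z>.064)&(Z<.09),P,"rail",.077,s["K"],T,30)
E
python3 plan.py '[[0.4777,-0.4008,0.165,-10.5],[0.4777,-0.4008,0.114,-10.5]]'
```

```text
time_s: 43.5
eef_pos: [0.4623, -0.1429, 0.0914]
eef_rot: [0.0, 0.996, -0.091, 0.0]
wrist_force: [1.8, -1.4, 2.2]
time_s: 44.75
eef_pos: [0.4622, -0.1428, 0.0914]
eef_rot: [-0.0, 0.996, -0.091, -0.0]
wrist_force: [1.4, -0.1, 0.4]
F [ 0.99 -0.57  1.56] [0.39 0.37 0.44] [ 0.4622 -0.1428  0.0913] 45.15
eef_pos: [0.4614, -0.1423, 0.1641]
eef_rot: [-0.0, 0.996, -0.091, -0.001]
wrist_force: [-0.8, -0.6, -2.0]
eef_pos: [0.4691, -0.2975, 0.1637]
eef_rot: [-0.001, 0.996, -0.092, -0.001]
wrist_force: [-0.3, -0.9, -1.8]
rail 49 [414. 218.] z 0.0754 rect [ 514.5 -398.4   43.    16.7  -71.6] mean [ 0.513  -0.3982]
rail 196 [380. 231.] z 0.0764 rect [ 475.5 -304.3   59.7   35.4  -12.1] mean [ 0.4771 -0.3008]
rail 33 [406. 251.] z 0.0744 rect [ 422.1 -373.7   31.    11.3   -3. ] mean [ 0.4221 -0.3721]
now [ 0.4694 -0.2973  0.1641] yaw -10.45800768553812
0 [0.135, 0.502, -0.005, 0.0] rows 1.7
1 [0.0, -0.0, 0.255, -0.0] rows 0.8
```

```bash
python3 -m handwheel '[[[0.13,0.5,0,0],[0.13,0.5,0,0],[0.13,0.5,0,0],[0.13,0.5,0.1,0],[0.13,0.5,0.2,0],[0.13,0.5,0.24,0],[0.13,0.5,0.24,0],[0.13,0.5,0.24,0],[0.13,0.5,0.24,0]]]'| sed -n 2,4p
python3 f.py
python3 plan.py '[[0.4777,-0.4008,0.1145,-10.5]]'
```

```text
eef_pos: [0.4777, -0.4023, 0.1182]
eef_rot: [0.001, 0.996, -0.091, 0.001]
wrist_force: [-0.1, 1.5, 0.5]
F [0.47 0.55 0.14] [0.57 0.51 0.55] [ 0.4775 -0.4022  0.1176] 47.975
now [ 0.4775 -0.4022  0.1176] yaw -10.50153691437609
0 [-0.0, -0.007, 0.016, -0.0] rows 0.1
```

```bash
python3 -m handwheel '[[[0,0,0.015,0],[0,0,0.015,0],[0,0,0.015,0],[0,0,0.015,0],[0,0,0.015,0],[0,0,0.015,0],[0,0,0.015,0],[0,0,0.015,0],[0,0,0.015,0],[0,0,0.015,0]]]' | sed -n 1,4p
python3 -m handwheel '[[[0,0,0,0],[0,0,0,0],[0,0,0,0],[0,0,0,0],[0,0,0,0],[0,0,0,0],[0,0,0,0],[0,0,0,0],[0,0,0,0],[0,0,0,0]]]' | sed -n 1,4p
python3 f.py
python3 - <<'E'
from h import *
from bench import ctrl
s=ctrl.camera("scene");cv2.imwrite("pics/s2.png",cv2.resize(s["color"][160:320,40:250,::-1],None,fx=3.7,fy=3.7,interpolation=cv2.INTER_CUBIC))
E
```

```text
time_s: 49.22
eef_pos: [0.4773, -0.402, 0.1144]
eef_rot: [0.0, 0.996, -0.092, 0.0]
wrist_force: [1.4, -0.2, 1.3]
time_s: 50.48
eef_pos: [0.4772, -0.4018, 0.1143]
eef_rot: [-0.0, 0.996, -0.091, -0.0]
wrist_force: [0.0, -0.9, 1.6]
F [ 1.06 -0.62  1.28] [0.29 0.41 0.5 ] [ 0.4773 -0.4019  0.1144] 50.875
```

View pics/s2.png

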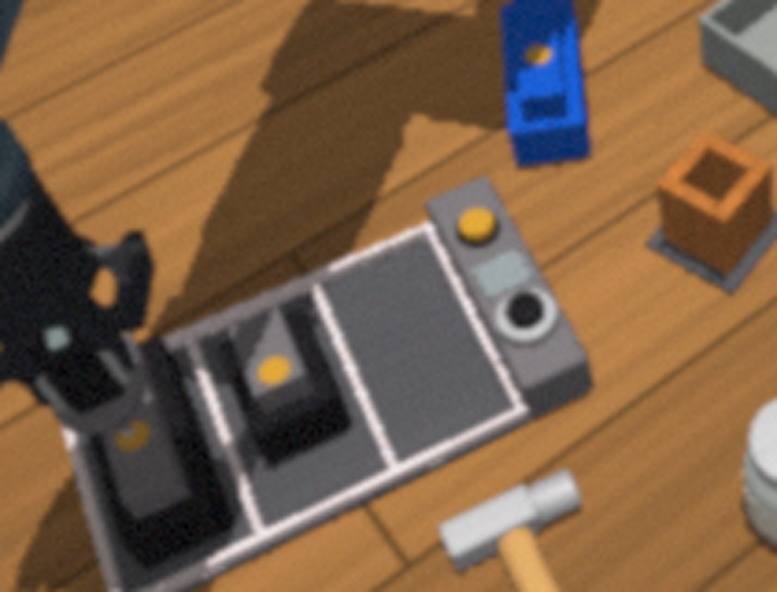

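Scene view: the flange is at about (105,400) over the long pack, its contact visible at (132,435). I'll check the tip-to-contact offset numerically.

```bash
python3 - <<'E'
from h import *
c=dict(np.load("pics/scene0.npz"));T=c["pose"];K=c["K"]
t=np.array([.4773,-.4019,0])
for n,p in(("tip",t+[0,0,.077]),("flange ctr",t+[0,0,.127]),("handletop",t+[0,0,.195]),("contact short",[.4927,-.3119,.077]),("contact long",[.4774,-.401,.077]),("stud",[.462,-.1418,.055]),("btn",[.5505,-.159,.067])):
    q=np.linalg.inv(T)@np.r_[p,1];u=K@q[:3]/q[2];print(n,((u[:2]-[40,160])*3.7).round())
im=cv2.imread("pics/s2.png");cv2.imwrite("pics/s2c.png",cv2.resize(im[300:500,20:220],(600,600),interpolation=cv2.INTER_CUBIC))
E
```

```text
tip [129. 436.]
flange ctr [ 99. 397.]
handletop [ 54. 337.]
contact short [271. 370.]
contact long [130. 435.]
stud [475. 220.]
btn [522. 304.]
```

View pics/s2c.png

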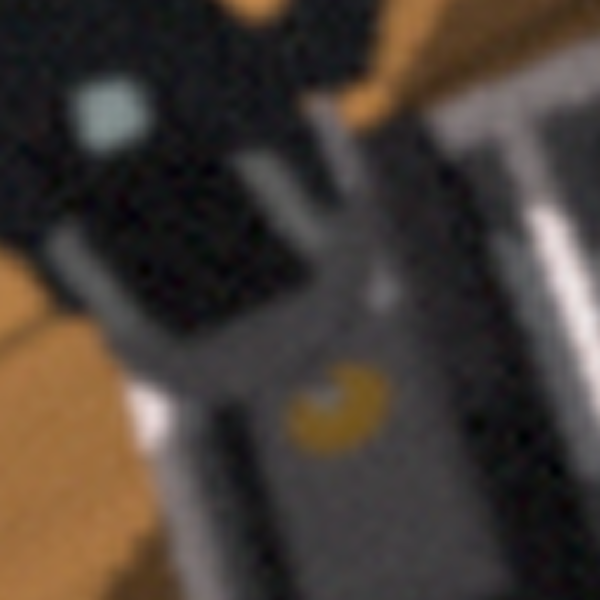

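The tip (327,400) is on the long pack's brass disc (338,407), and the projections agree. Next, the short pack.

```bash
python3 -m handwheel '[[[0,0,-0.1,0],[0,0,-0.2,0],[0,0,-0.25,0],[0,0,-0.25,0],[0,0,-0.25,0]]]'| sed -n 2,4p
python3 f.py
python3 plan.py '[[0.493,-0.312,0.165,-10.5],[0.493,-0.312,0.1145,-10.5]]'
python3 - <<'E'
from h import *
from bench import ctrl
s=ctrl.camera("top");T=s["pose"];P=cloud(s,T);Z=P[...,2]
m=np.zeros(Z.shape,bool);m[185:275,335:435]=1
comps(m&(Z>.064)&(Z<.09),P,"rail",.077,s["K"],T,30)
E
```

```text
eef_pos: [0.477, -0.4016, 0.1639]
eef_rot: [-0.0, 0.996, -0.091, -0.0]
wrist_force: [0.4, 0.0, -1.0]
F [-0.15  0.08 -1.55] [0.34 0.43 0.45] [ 0.4772 -0.4018  0.1641] 51.95
now [ 0.4772 -0.4018  0.1641] yaw -10.498235582196656
0 [-0.004, -0.456, -0.005, 0.0] rows 1.5
1 [0.0, -0.0, 0.252, -0.0] rows 0.8
rail 570 [413. 237.] z 0.0766 rect [ 460.3 -393.5  119.1   39.5  -10.4] mean [ 0.46  -0.394]
rail 281 [382. 232.] z 0.0766 rect [ 475.2 -304.9   59.8   38.7  -10.4] mean [ 0.4749 -0.3054]
```

```bash
python3 -m handwheel '[[[0,-0.456,0,0],[0,-0.456,0,0],[0,-0.456,0,0],[0,-0.456,0.1,0],[0,-0.456,0.2,0],[0,-0.456,0.245,0],[0,-0.456,0.245,0],[0,-0.456,0.245,0],[0,-0.456,0.245,0]]]'| sed -n 2,4p
python3 -m handwheel '[[[0,0,0.006,0],[0,0,0.006,0],[0,0,0.006,0],[0,0,0.006,0],[0,0,0.006,0],[0,0,0.006,0],[0,0,0.006,0],[0,0,0.006,0],[0,0,0.006,0],[0,0,0.006,0]]]' | sed -n 1,4p
python3 -m handwheel '[[[0,0,0,0],[0,0,0,0],[0,0,0,0],[0,0,0,0],[0,0,0,0],[0,0,0,0],[0,0,0,0],[0,0,0,0],[0,0,0,0],[0,0,0,0]]]' | sed -n 1,4p
python3 f.py
python3 - <<'E'
from h import *
from bench import ctrl
s=ctrl.camera("scene");cv2.imwrite("pics/s3.png",cv2.resize(s["color"][200:290,60:150,::-1],None,fx=6,fy=6,interpolation=cv2.INTER_CUBIC))
E
```

```text
eef_pos: [0.4943, -0.3129, 0.1163]
eef_rot: [0.001, 0.996, -0.091, 0.001]
wrist_force: [-0.7, -1.8, -0.5]
time_s: 54.38
eef_pos: [0.494, -0.3123, 0.1142]
eef_rot: [0.0, 0.996, -0.091, 0.0]
wrist_force: [1.4, -1.5, 0.6]
time_s: 55.62
eef_pos: [0.4939, -0.3122, 0.1142]
eef_rot: [-0.0, 0.996, -0.091, 0.0]
wrist_force: [1.5, -0.4, 1.0]
F [ 0.98 -0.61  1.42] [0.36 0.4  0.47] [ 0.4939 -0.3122  0.1142] 56.025
```

View pics/s3.png

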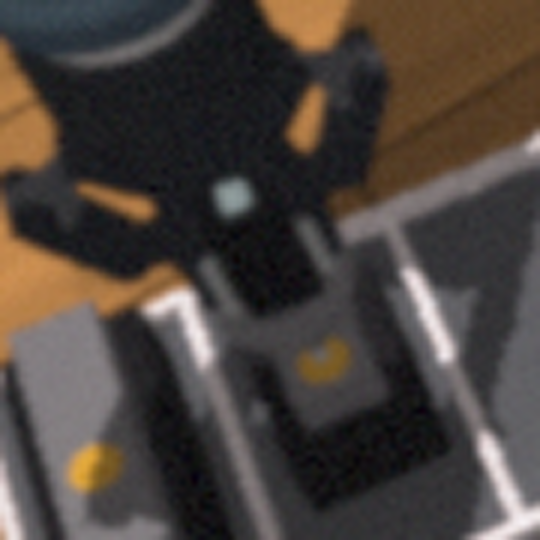

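The tip is at (320,352), on the short pack's brass disc (325,358). I'll return the tester to its stand.

```bash
python3 -m handwheel '[[[0,0,-0.1,0],[0,0,-0.3,0],[0,0,-0.5,0],[0,0,-0.5,0],[0,0,-0.5,0]]]'| sed -n 2,4p
python3 plan.py '[[0.515,-0.15,0.22,8],[0.555,0.0055,0.22,25.4],[0.555,0.0055,0.11,25.4]]'
```

```text
eef_pos: [0.4932, -0.3116, 0.2129]
eef_rot: [-0.001, 0.996, -0.091, -0.001]
wrist_force: [0.6, 0.4, -1.7]
now [ 0.4932 -0.3116  0.2129] yaw -10.496158987835287
0 [-0.04, -0.814, -0.036, -0.215] rows 2.6
1 [0.306, -0.742, -0.0, -0.202] rows 2.6
2 [0.0, 0.0, 0.55, -0.0] rows 1.8
```

```bash
python3 -m handwheel '[[[-0.04,-0.814,-0.036,-0.215],[-0.04,-0.814,-0.036,-0.215],[-0.04,-0.814,-0.036,-0.215],[-0.04,-0.814,-0.036,-0.215],[-0.04,-0.814,-0.036,-0.215]]]'| sed -n 2,4p
python3 -m handwheel '[[[0.306,-0.742,0,-0.202],[0.306,-0.742,0,-0.202],[0.306,-0.742,0,-0.202],[0.306,-0.742,0,-0.202],[0.306,-0.742,0,-0.202],[0.306,-0.742,0,-0.202],[0.306,-0.742,0,-0.202],[0.306,-0.742,0,-0.202]]]'| sed -n 2,4p
python3 plan.py '[[0.555,0.0055,0.13,25.4]]'
```

```text
eef_pos: [0.515, -0.1507, 0.22]
eef_rot: [-0.0, 0.998, 0.07, -0.001]
wrist_force: [0.5, -0.7, -1.5]
eef_pos: [0.5557, 0.0041, 0.2215]
eef_rot: [0.0, 0.976, 0.219, 0.0]
wrist_force: [0.8, 0.9, -2.2]
now [0.5557 0.0041 0.2215] yaw 25.281152516257094
0 [-0.0, -0.008, 0.457, -0.001] rows 1.5
```

```bash
python3 -m handwheel '[[[0,-0.005,0.2,0],[0,-0.005,0.4,0],[0,-0.005,0.5,0],[0,-0.005,0.5,0],[0,-0.005,0.5,0]]]'| sed -n 2,4p
python3 -m handwheel '[[[0,0,0.1,0],[0,0,0.18,0],[0,0,0.25,0],[0,0,0.25,0],[0,0,0.25,0],[0,0,0.25,0]]]'| sed -n 2,4p
```

```text
eef_pos: [0.5562, 0.0054, 0.1226]
eef_rot: [0.0, 0.976, 0.219, 0.001]
wrist_force: [0.6, 0.1, -0.2]
eef_pos: [0.5559, 0.0056, 0.0721]
eef_rot: [0.0, 0.976, 0.219, 0.001]
wrist_force: [0.4, -1.3, -1.4]
```

```bash
python3 -m handwheel '[[[0,0,0.02,0],[0,0,0.04,0],[0,0,0.042,0],[0,0,0.042,0],[0,0,0.042,0]]]'| sed -n 2,4p
python3 -m handwheel '[[[0,0,0,0],[0,0,0,0],[0,0,0,0],[0,0,0,0],[0,0,0,0]]]' 60| sed -n 2,6p
python3 -m handwheel '[[[0,0,-0.2,0],[0,0,-0.5,0],[0,0,-0.8,0],[0,0,-1,0],[0,0,-1,0],[0,0,-1,0]]]'| sed -n 2,6p
python3 -m handwheel '[[[-0.8,0,0,0],[-0.8,0,0,0],[-0.8,0,0,0],[-0.8,0,0,0],[-0.8,0,0,0]]]' | sed -n 1,2p
python3 - <<'E'
from h import *
from bench import ctrl
s=ctrl.camera("top");T=s["pose"];P=cloud(s,T);Z=P[...,2]
m=np.zeros(Z.shape,bool);m[185:275,335:435]=1
comps(m&(Z>.064)&(Z<.09),P,"rail",.077,s["K"],T,30)
m[:]=0;m[185:228,250:295]=1
comps(m&(Z>.115)&(Z<.16),P,"testertop",.143,s["K"],T,10)
c=ctrl.camera("scene");cv2.imwrite("pics/end.png",c["color"][:,:,::-1])
E
```

```text
eef_pos: [0.5553, 0.0057, 0.063]
eef_rot: [-0.0, 0.976, 0.219, -0.0]
wrist_force: [0.6, -0.0, -0.9]
eef_pos: [0.5553, 0.0057, 0.063]
eef_rot: [0.0, 0.976, 0.219, -0.0]
wrist_force: [0.1, 0.3, 0.8]
opening: 0.707
grasp_force: 0.0
eef_pos: [0.5548, 0.0057, 0.2622]
eef_rot: [-0.0, 0.976, 0.219, -0.0]
wrist_force: [-0.5, 0.2, -0.9]
opening: 0.704
grasp_force: 0.0
time_s: 62.32
eef_pos: [0.4107, -0.0626, 0.2621]
rail 572 [413. 237.] z 0.0766 rect [ 460.3 -393.6  119.1   39.3  -10.4] mean [ 0.4597 -0.394 ]
rail 278 [382. 232.] z 0.0766 rect [ 475.1 -305.5   60.    37.3   -9.9] mean [ 0.475  -0.3056]
testertop 116 [273. 206.] z 0.1426 rect [551.5   6.3  28.8  27.4 -64.4] mean [0.5517 0.0062]
```

View pics/end.png

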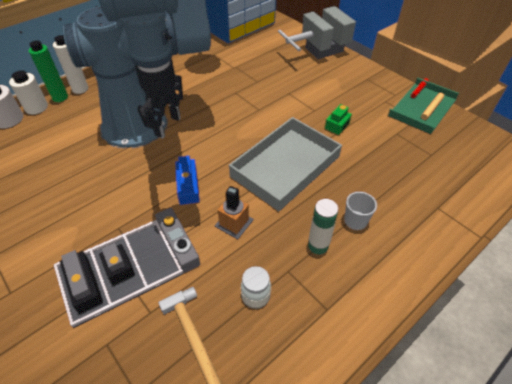

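Final view: both packs are in their bays at (78,278) and (116,260), the tester is upright in its stand at (233,205), and the bystanders are untouched.

```bash
python3 -c "
from bench import ctrl
print(ctrl.hand_in())"
```

```text
the job is handed in; nothing more can be done
None
```

The job is done and handed in at about 62 s: the long and short packs (the only two present) lie flat in their own bays, the start button was pressed fully down, the tester was held over 2 s on the stud, then the long, then the short contact (the stud touched twice, the first touch being light), and it hangs upright in its stand.

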